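# Hold a belt tensioner back with a spring clamp

## Robot

A 6-joint arm with a two-finger parallel gripper is mounted at the origin on the work surface. World frame = base frame: x ahead of the robot, y to its left, z up, the work surface at z = 0. Lengths are in mm, angles in rad, forces in N, time in s.
With the tool pointing down it reaches from about 250 to 725 mm from the base axis. Payload 9.7 kg.
Tool frame: the origin (TCP) lies at the very end of the fingers, on their centre line; the grasp point (between the pads) lies 19 mm behind it; z points along the fingers, y is the direction in which the jaws open and shut (so a half turn about z gives the same grasp; the last joint's range is limited). The gripper opens to 85 mm and grips with 20 to 120 N. Pads are 22 mm wide; open, the fingers measure 114 mm over their backs; the gripper's body (76 mm by 85 mm) begins 54 mm behind the grasp point. The pads swing forward as they close: fully open they stand 13 mm farther back than shut.
Start: joints at [-1.331, 0.087, 0.176, 1.66, 0, 1.571], TCP at [130.627, -534.26, 231.284] pointing down, gripper open.
Joint ranges: [-3.13, 3.13], [-0.85, 1.81], [-1.15, 1.24], [-2.2, 2.28], [-1.44, 1.52], [-3.14, 3.14]. Speed limits (rad/s): [2.22, 2.22, 2.57, 3.14, 3.14, 3.14].

## Interface

Orientations are given as a 3x3 rotation matrix whose columns are the frame's x, y, z axes.
In Python, from rig import env gives the robot as it stands.
- The arm moves only by the shell command python3 -m pendant 'ROWS' [FORCE]. ROWS is JSON, one flat list of numbers, 7 for each row, row after row: the shift along the tool's x, y, z as a fraction of full scale, then the turn, a rotation vector about the tool's x, y, z as a fraction of full scale, then the gripper's target within -1 to 1 (shut at 1, half-way at 0, fully open at -1). In form: [x, y, z, rx, ry, rz, grip, x, y, z, rx, ry, rz, grip, ...]. A call has 1 to 8 rows; each row shifts and turns the pose as measured when the row begins, along the tool's axes as they then stand; what a row does not reach is not made up. Full scale, the value 1, is 40 mm for a shift and 6 degrees for a turn. A row lasts 1/8 s, in which the tool goes at most 62.5 mm and 10.7 degrees, less where a joint would pass 70% of its speed; a pose out of reach is approached as far as the arm can. A call with a number of a shift or a turn outside -1 to 1 is refused whole. A call with a gripper value outside its range is refused whole. The fingers move at their own pace and stop on an object; FORCE is the grip in N (left out, the last holds). Time passes only in rows, so rows that do not move let the fingers close. It gives the time, the measured TCP pose, the force and the opening at its end, in the units of the state.
- env.sense(): the state, without advancing time (a new reading comes with each control period).
- env.grab_frame(name): name is "scene" or "top" or "wrist"; returns the picture (400x640x3 uint8, red, green, blue); there is no depth.
- env.get_calibration(name): a dict with "fx", "fy", "cx", "cy" (pixels), "R" (3x3) and "t" (3): a world point X has camera coordinates R X + t. Camera axes: x right, y down, z forward; pixel columns grow to the right and rows downward; lengths in mm; the calibration is good to about 2 mm. A picture is of the moment at which its call begins: read the wrist's pose just before it. get_calibration takes no time and is no camera call; for the wrist camera it gives the pose at the moment of the call.
- env.finish_job(): hands the job in, once; it reports no verdict.
The state is a dict: "t": time; "q": joint angles; "qd": joint speeds; "joint_efforts": joint torques, N m; "position": TCP position; "ee_rot": TCP orientation; "wrist_force": force on the tool from outside, world axes, zero at the start; "torque": the same for the moment, N m; "finger_gap": finger opening in mm.
Only numpy, scipy, OpenCV 4.12 (cv2) and the standard library are available. Lean on these libraries where they do the work, as an engineer would, in place of code of your own. Each camera call takes 0.05 s, during which the arm holds its last target.

## Task

Get the sander's belt tensioner ready for a new belt: take the spring clamp off the wooden rack, use it to push the sprung tensioner arm along the leaning scale board until the arm stands between the two prongs of the index, and let the clamp grip the board's top edge there, well down and square, so that it alone holds the arm at that reading. Do not run the arm onto its far stop or let it snap back, and leave the index and the other things on the bench where they are.

Things in the scene. Friction and masses are not known exactly. Their poses are not given: they have to be found in the camera images.
- board: Aluminium scale board, fixed on a dark steel stand: 260 long, 140 high, 8 mm thick. Origin: middle of its lower edge, mid-thickness. y runs along its length, z up the board, x is normal to it, out of the scale face (away from the robot). It leans 0.42 rad (24 deg) from vertical, top towards the robot, so a tool coming at the top edge along the board's -z is tilted by that much.
- board_edge (a point): Middle of the board's straight top edge (board z = 140 mm), mid-thickness. The upper 25 mm of the board are free on both faces but for the arm. Stand base: 160 x 280 x 12 mm.
- pivot (a point): Pivot of arm and index, board y = 0, z = 25 mm, mid-thickness; both turn about the board's x axis. The arm is a steel fork astride the board: two bars 10 mm wide, 9 to 15 mm either side of the mid-plane, joined over the top edge by a crossbar (centre 130 mm from the pivot, 8 mm deep, 30 long). A rubber roller, 32 mm across, is on the front bar 36 mm from the pivot.
- tensioner (a joint): Angle q of the sprung arm (rad). At rest 0: it leans 0.35 rad from the board's z towards the board's +y and crosses the top edge at board y = +42 mm. Positive swings its top towards -y: it stands at 0.35 - q from z. A spring of 0.12 x (q + 0.5) N m drives it back to 0 (0.5 N at the top edge at rest, about 1 N at the index), so the clamp must bear on its +y side. Far stop 0.85.
- tens_mark (a point): Reading point on the arm's front bar: middle of its width (black centre line), 78 mm from the pivot, 10 mm in front of the board's mid-plane.
- index (a joint): Angle of the index (rad), 0.2 to 0.6, same pivot, zero and sign as joint tensioner: the arm is at the index when both are equal. A dark steel U on the front face in a black arc slot: two prongs pointing up, inner gap 20 mm, reaching 68 to 88 mm from the pivot, 4 to 8 mm in front of the mid-plane, behind the arm's front bar. Held by friction; leave it alone.
- index_mark (a point): Point midway between the index's prongs, 78 mm from the pivot, 10 mm in front of the board's mid-plane; tens_mark lies here when the arm is at the index.
- clamp: Loose spring clamp, about 90 g, like a big clothes-peg 69 mm high. Origin: midway between the jaws, level with their lower ends; z up to the handles, x the line along which jaws and handles move, y its width. Black jaws 30 mm wide (y), 10 thick each, pads from z = 0 to 16; throat open to z = 24. Up to z = 38 it is 30 mm wide in y. It starts clipped upright on the rack.
- clamp_grip (a point): Middle between the handles, clamp z = 58 mm. Handles 22 mm wide (y), from z = 40 to 69, outer faces spreading from about 31 mm apart low to 45 at the top when clipped. Squeezed (20 N opens fully; 30 to 60 N is right) they end parallel, 26 mm apart, on a stop, with the jaw tips 24 mm apart. Let go, the jaws close with about 19 N on the 8 mm board, enough to hold the arm.
- rack: Plywood strip standing on a wooden base, fixed. Origin: centre of the base's underside. Strip 160 mm long (rack y), 8 thick (x), upright, top edge at z = 90 mm; base 90 x 180 x 15 mm. The clamp sits astride it, jaws reaching 16 mm below the edge, clamp axes as the rack's.
- glue: Bystander: white glue bottle, 56 mm diameter, 150 high, origin under its centre. Leave it.
- sanding_block: Bystander: cork sanding block 60 x 100 x 30 mm, origin under its centre. Leave it.
- driver: Bystander: screwdriver with a wooden handle lying on the bench, origin under its centre. Leave it.
Not all that is in view belongs to the job. Of the things that look like the clamp, the larger one is meant.

How it is judged:
By the outcome, as a careful person would: the job done as asked, in the order asked, and still so for the second after the job is handed in, with the robot touching nothing.
It also fails if it takes over 54 s, if anything falls off the work surface, if the arm or the gripper's body presses on something with over 40 N, if the wrist force passes 120 N, or if a joint passes its speed limit or range.

## Working session

There is one attempt and no reset: what is moved stays moved. The work goes in short steps, Python scripts to look and compute and a shell command to move; the robot and the scene stay as the last step left them, time stands still between calls to the robot, and variables do not carry over. Pictures are saved under pics/ and viewed, and the job is handed in when it is done.

```bash
ls; mkdir -p pics; python3 - <<'E'
from rig import env
import cv2
for n in ("scene","top","wrist"):
    im=env.grab_frame(n); cv2.imwrite(f"pics/{n}0.png",im[:,:,::-1])
    c=env.get_calibration(n); print(n,c)
s=env.sense();print(s)
E
```

```text
pics
scene {'fx': 434.94006088765167, 'fy': 434.94006088765167, 'cx': 323.4389557415815, 'cy': 201.4338352406196, 'R': array([[ 0.70052548,  0.71360428,  0.00574289],
       [ 0.45936019, -0.44475337, -0.76888403],
       [-0.54612477,  0.54126091, -0.63936247]]), 't': array([-412.81790246, -203.17443983, 1533.38781643])}
top {'fx': 363.85257332350244, 'fy': 363.85257332350244, 'cx': 321.34964925997997, 'cy': 201.00326894799414, 'R': array([[-3.81440930e-03, -9.99876636e-01,  1.52369289e-02],
       [-9.82901907e-01,  9.43768349e-04, -1.84127541e-01],
       [ 1.84090446e-01, -1.56787443e-02, -9.82784251e-01]]), 't': array([-29.75384803, 587.60894842, 822.65526729])}
wrist {'fx': 276.2767040652786, 'fy': 276.2767040652786, 'cx': 316.3751690945636, 'cy': 197.91689366382298, 'R': array([[ 0.2381567 , -0.97122389, -0.00235368],
       [-0.92250677, -0.22696721,  0.31219728],
       [-0.30374766, -0.07218059, -0.95001438]]), 't': array([-548.293157  ,  -41.91396371,  380.80848747])}
{'t': 0.15, 'q': array([-1.33097556e+00,  8.73196767e-02,  1.75319437e-01,  1.65979641e+00,
       -1.77836532e-05,  1.57082363e+00]), 'qd': array([ 0.00050081, -0.00076643,  0.00161857,  0.00033877, -0.00065674,
        0.00147657]), 'joint_efforts': array([ 1.59273197e-03, -5.20761073e+01,  4.65045190e+01,  1.38558220e-02,
        1.10837982e-04,  1.19890538e-05]), 'position': array([ 130.59462048, -534.09225052,  230.75534445]), 'ee_rot': array([[ 9.71387045e-01,  2.37501883e-01, -2.54880246e-04],
       [ 2.37502019e-01, -9.71386563e-01,  9.67471440e-04],
       [-1.78109572e-05, -1.00032380e-03, -9.99999500e-01]]), 'wrist_force': array([-0.51421491, -0.06562375, -1.22814281]), 'torque': array([ 0.05744906, -0.00712908,  0.02851566]), 'finger_gap': 85.60024964964232}
```

View pics/scene0.png

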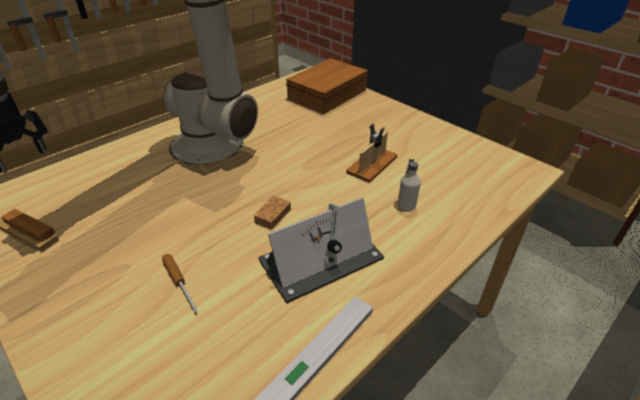

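View pics/top0.png

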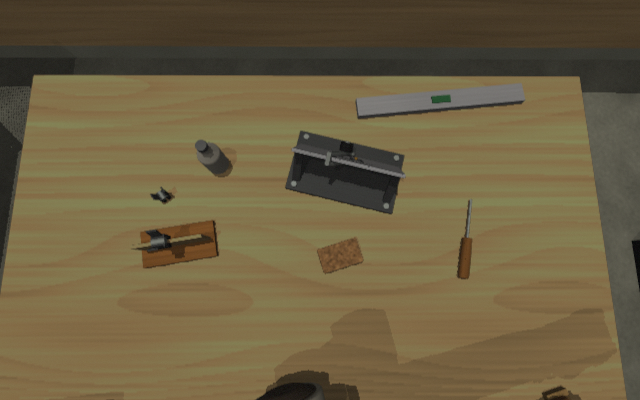

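View pics/wrist0.png

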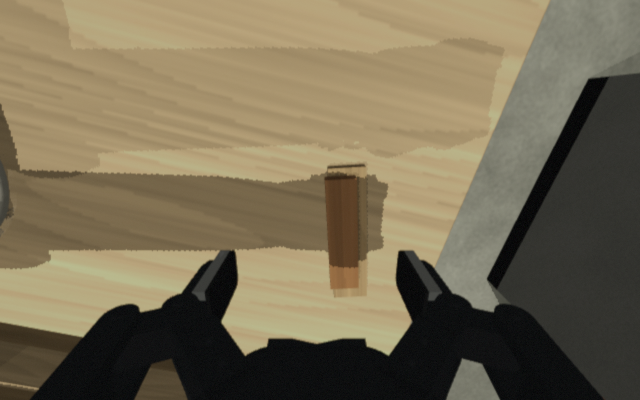

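Two things look like the clamp: the one on the rack at top (155,242), and something small on the bench at top (162,195). The brush-like item at the scene's left edge is not one. I'll check both in close crops.

```bash
python3 - <<'E'
import cv2,numpy as np
t=cv2.imread("pics/top0.png");s=cv2.imread("pics/scene0.png")
cv2.imwrite("pics/c1.png",cv2.resize(t[170:280,115:235],None,fx=6,fy=5.4,interpolation=cv2.INTER_CUBIC))
cv2.imwrite("pics/c2.png",cv2.resize(t[125:220,280:410],None,fx=6,fy=6,interpolation=cv2.INTER_CUBIC))
cv2.imwrite("pics/c3.png",cv2.resize(s[110:190,340:430],None,fx=7,fy=7,interpolation=cv2.INTER_CUBIC))
cv2.imwrite("pics/c4.png",cv2.resize(s[190:300,255:388],None,fx=5,fy=5,interpolation=cv2.INTER_CUBIC))
E
```

```text
(no output)
```

View pics/c1.png

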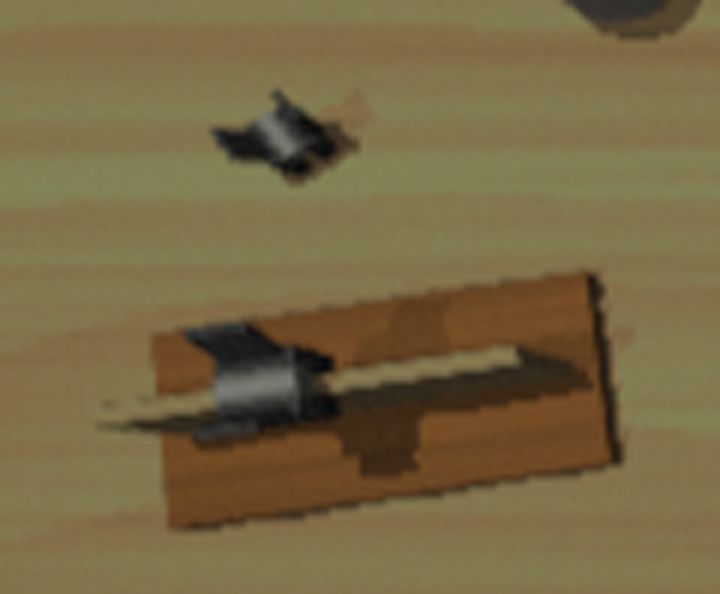

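View pics/c2.png

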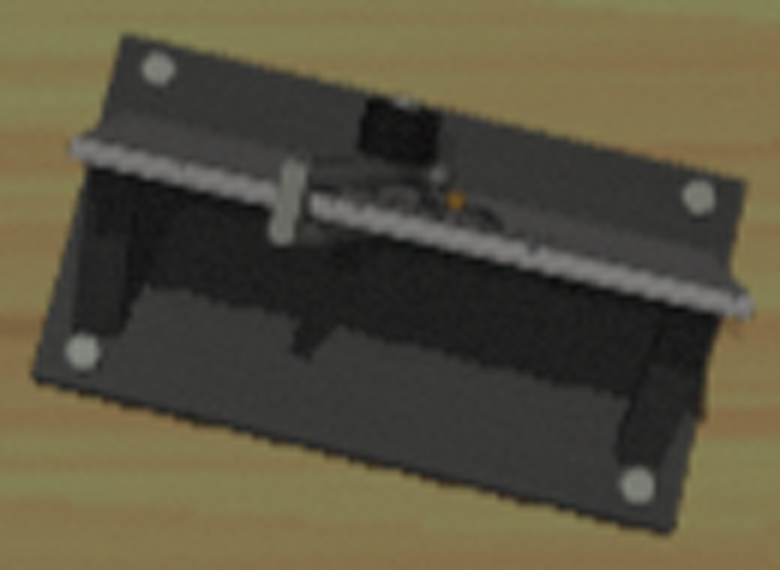

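View pics/c3.png

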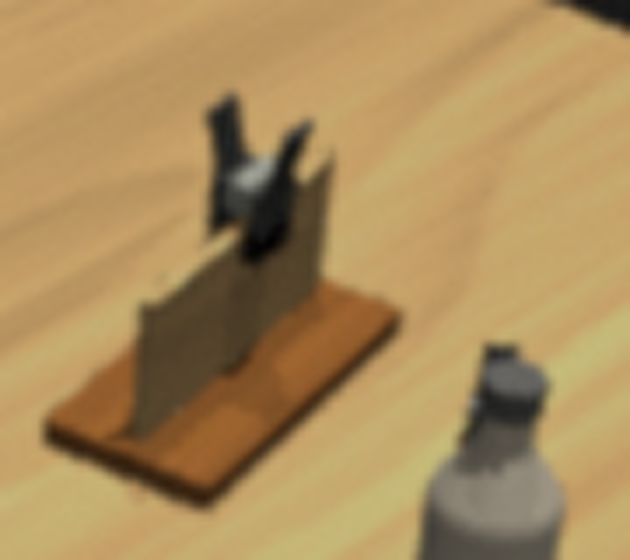

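View pics/c4.png

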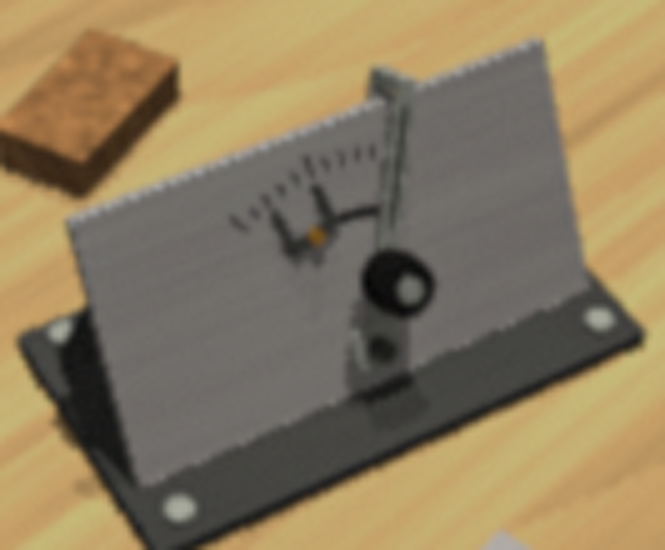

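Chosen: the rack one, which is clearly larger and sits astride the strip. The small one lies on the bench by the glue. Next I'll fit the poses.

```bash
cat > h.py <<'E'
from rig import env
import numpy as np, cv2
from scipy.optimize import least_squares
from scipy.spatial.transform import Rotation as Ro
def proj(c,X):
    p=c["R"]@np.asarray(X,float)+c["t"]; return np.array([c["fx"]*p[0]/p[2]+c["cx"],c["fy"]*p[1]/p[2]+c["cy"]])
def boardR(yaw):
    return Ro.from_euler('z',yaw).as_matrix()@Ro.from_euler('y',-0.42).as_matrix()
E
cat > fit.py <<'E'
from h import *
T=env.get_calibration("top");S=env.get_calibration("scene")
# rack
obs=[(T,(-45,90,15),None)]
def rackp(p,l): 
    c,s=np.cos(p[2]),np.sin(p[2]);return np.array([p[0]+c*l[0]-s*l[1],p[1]+s*l[0]+c*l[1],l[2]])
# rack y ~ world y (left in top), x up in top
R=[(T,(45,90,15),(140.3,232)),(T,(45,-90,15),(213.7,220)),(T,(-45,-90,15),(217.5,256.1)),(T,(-45,90,15),(143.3,267.8)),
(T,(0,-80,90),(201.7,235.2)),(T,(0,80,90),(133,246.5)),
(S,(45,-90,15),(346.4,171.4)),(S,(45,90,15),(397.1,155))]
# scene corners by ordering checked below
f=lambda p:np.concatenate([proj(c,rackp(p,l))-u for c,l,u in R[:6]])
r=least_squares(f,[400,300,0.1]);print("rack",r.x,np.round(r.fun.reshape(-1,2),1).tolist())
for l in [(45,90,15),(45,-90,15),(-45,-90,15),(-45,90,15),(0,-80,90),(0,80,90)]: print(l,proj(S,rackp(r.x,l)).round(1))
B=[(T,(4,130,140),(293,149)),(T,(4,-130,140),(404.4,174)),(S,(4,-130,140),(269,234.5)),(S,(4,130,140),(363,198.4)),(S,(4,-130,0),(283,287)),(S,(4,130,0),(373,248))]
def bp(p,l): return p[:3]+boardR(p[3])@np.array(l,float)
g=lambda p:np.concatenate([proj(c,bp(p,l))-u for c,l,u in B])
b=least_squares(g,[550,0,20,-.1]);print("board",b.x,np.round(b.fun.reshape(-1,2),1).tolist())
def polar(p,th,r,off=0,x=6): # th from z toward +y
    return bp(p,(x,r*np.sin(th)+off*np.cos(th),25+r*np.cos(th)-off*np.sin(th)))
tips=[(310.6,233.),(318.6,227.4)] # prong tips
mid=np.mean(tips,0)
q=least_squares(lambda q:proj(S,polar(b.x,0.35-q[0],q[1]))-mid,[.4,88]);print("index",q.x)
print("crossbar proj T",proj(T,polar(b.x,.35,134,0,0)),"S",proj(S,polar(b.x,.35,134,0,0)))
E
python3 fit.py
```

```text
rack [4.89110317e+02 3.17553491e+02 1.59314984e-01] [[0.5, -0.6], [0.1, -0.3], [0.4, -0.3], [0.3, 0.2], [0.8, 0.3], [-2.0, 0.5]]
(45, 90, 15) [396.6 153.9]
(45, -90, 15) [368.2 179.6]
(-45, -90, 15) [344.3 169.5]
(-45, 90, 15) [373.6 145.2]
(0, -80, 90) [359.2 153.1]
(0, 80, 90) [385.6 131.5]
board [ 7.13181946e+02 -1.01840620e+02  9.92218371e+00 -2.37674626e-01] [[-1.8, -0.9], [0.8, 0.7], [-0.5, 0.2], [0.1, -0.6], [-0.0, 1.2], [-0.5, -0.1]]
index [ 0.56750919 85.71186106]
crossbar proj T [327.1028969  158.96771222] S [332.87809274 204.47941219]
```

```bash
cat >> h.py <<'E'
def plan(pos,R,N):
    s=env.sense(); R0=s["ee_rot"]; rel=R0.T@R; t=R0.T@(np.asarray(pos,float)-s["position"])
    rv=Ro.from_matrix(rel).as_rotvec(); R1=Ro.from_rotvec(rv/N).as_matrix()
    A=sum(np.linalg.matrix_power(R1,k) for k in range(N)); d=np.linalg.solve(A,t)
    print("per row x%d: shift"%N,(d/40).round(4).tolist(),"turn",(np.degrees(rv)/N/6).round(4).tolist())
def down(yaw): # tool y along (cos yaw,sin yaw), z down
    y=np.array([np.cos(yaw),np.sin(yaw),0]);z=np.array([0,0,-1.]);return np.column_stack([np.cross(y,z),y,z])
def st():
    s=env.sense(); print("t",s["t"].round(2) if hasattr(s["t"],"round") else s["t"],"pos",s["position"].round(1),"F",s["wrist_force"].round(1),"gap",round(float(s["finger_gap"]),1),"q",s["q"].round(2)); return s
E
python3 - <<'E'
from h import *
T=env.get_calibration("top")
p=np.array([489.1,317.6,.1593])
f=lambda v:proj(T,[p[0]+np.cos(p[2])*v[0]-np.sin(p[2])*v[1],p[1]+np.sin(p[2])*v[0]+np.cos(p[2])*v[1],112])-[158.3,241.3]
r=least_squares(f,[0,0]).x;print(r)
v=[0,r[1]];x=p[0]-np.sin(p[2])*r[1];y=p[1]+np.cos(p[2])*r[1];print(x,y)
plan([x,y,235],down(.1593),30)
w=env.get_calibration("wrist");s=env.sense();print(s["ee_rot"].T@(-w["R"].T@w["t"]-s["position"]),s["ee_rot"].T@w["R"].T)
E
```

```text
[-0.1875218   9.91547133]
487.52713745274053 327.3899272290741
per row x30: shift [0.8337, -0.1846, -0.0033] turn [-0.0003, -0.0002, -0.4744]
[  79.42675376   -0.84917435 -142.8137516 ] [[ 6.74737992e-04 -9.50021859e-01 -3.12182658e-01]
 [ 9.99998857e-01  1.06350572e-03 -1.07506439e-03]
 [ 1.35334271e-03 -3.12181575e-01  9.50021491e-01]]
```

```bash
python3 -m pendant '[0.83,-0.18,0,0,0,-0.47,-1,0.83,-0.18,0,0,0,-0.47,-1,0.83,-0.18,0,0,0,-0.47,-1,0.83,-0.18,0,0,0,-0.47,-1,0.83,-0.18,0,0,0,-0.47,-1,0.83,-0.18,0,0,0,-0.47,-1,0.83,-0.18,0,0,0,-0.47,-1,0.83,-0.18,0,0,0,-0.47,-1]'; python3 -c "
from h import *
plan([487.5,327.4,235],down(.1593),22)"
```

```text
t: 1.15
position: [353.4, -371.0, 228.0]
ee_rot: [[0.801, 0.599, -0.003], [0.599, -0.801, 0.005], [0.001, -0.005, -1.0]]
wrist_force: [0.6, -0.2, -1.1]
finger_gap: 85.2
per row x22: shift [0.8289, -0.1853, -0.0067] turn [-0.0019, -0.0016, -0.4725]
```

```bash
R='run'; python3 -m pendant '[0.83,-0.185,-0.01,0,0,-0.47,-1,0.83,-0.185,-0.01,0,0,-0.47,-1,0.83,-0.185,-0.01,0,0,-0.47,-1,0.83,-0.185,-0.01,0,0,-0.47,-1,0.83,-0.185,-0.01,0,0,-0.47,-1,0.83,-0.185,-0.01,0,0,-0.47,-1,0.83,-0.185,-0.01,0,0,-0.47,-1,0.83,-0.185,-0.01,0,0,-0.47,-1]'; python3 -m pendant '[0.83,-0.185,-0.01,0,0,-0.47,-1,0.83,-0.185,-0.01,0,0,-0.47,-1,0.83,-0.185,-0.01,0,0,-0.47,-1,0.83,-0.185,-0.01,0,0,-0.47,-1,0.83,-0.185,-0.01,0,0,-0.47,-1,0.83,-0.185,-0.01,0,0,-0.47,-1,0.83,-0.185,-0.01,0,0,-0.47,-1,0.83,-0.185,-0.01,0,0,-0.47,-1]';  python3 -c "
from h import *
plan([487.5,327.4,235],down(.1593),6)"
```

```text
t: 2.15
position: [494.3, -129.7, 229.6]
ee_rot: [[0.499, 0.867, -0.006], [0.867, -0.499, 0.007], [0.003, -0.008, -1.0]]
wrist_force: [-0.3, 1.1, -0.5]
finger_gap: 85.5
t: 3.15
position: [528.3, 147.6, 231.9]
ee_rot: [[0.115, 0.993, -0.01], [0.993, -0.115, 0.006], [0.005, -0.011, -1.0]]
wrist_force: [-0.0, 0.2, -0.5]
finger_gap: 85.5
per row x6: shift [0.7513, -0.1712, -0.0092] turn [-0.0155, -0.0106, -0.4364]
```

```bash
python3 -m pendant '[0.75,-0.17,-0.01,-0.015,-0.01,-0.44,-1,0.75,-0.17,-0.01,-0.015,-0.01,-0.44,-1,0.75,-0.17,-0.01,-0.015,-0.01,-0.44,-1,0.75,-0.17,-0.01,-0.015,-0.01,-0.44,-1,0.75,-0.17,-0.01,-0.015,-0.01,-0.44,-1,0.75,-0.17,-0.01,-0.015,-0.01,-0.44,-1,0,0,0,0,0,0,-1]'; python3 -c "
from h import *
st();print(env.sense()['ee_rot'].round(3))
cv2.imwrite('pics/w1.png',env.grab_frame('wrist')[:,:,::-1]); 
plan([487.5,327.4,235],down(.1593),1)"
```

```text
t: 4.03
position: [484.1, 334.6, 232.3]
ee_rot: [[-0.173, 0.985, -0.004], [0.985, 0.173, -0.002], [-0.001, -0.004, -1.0]]
wrist_force: [0.5, -0.0, 0.5]
finger_gap: 85.2
t 4.025 pos [484.1 334.6 232.3] F [ 0.5 -0.   0.5] gap 85.2 q [0.6  0.19 0.29 1.68 0.   2.  ]
[[-0.173  0.985 -0.004]
 [ 0.985  0.173 -0.002]
 [-0.001 -0.004 -1.   ]]
per row x1: shift [-0.1675, 0.0472, -0.0657] turn [-0.0408, 0.0134, 0.1287]
```

View pics/w1.png

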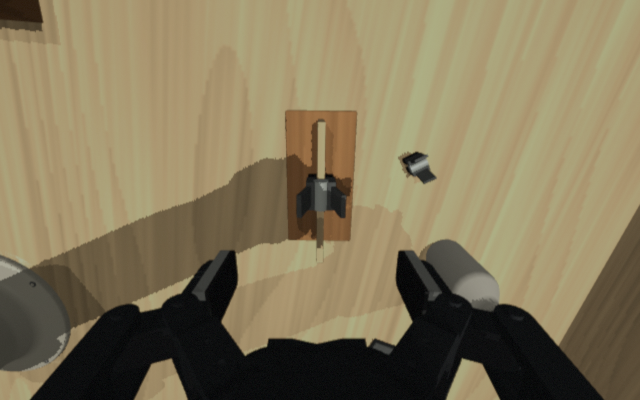

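```bash
python3 -c "
import cv2
t=cv2.imread('pics/w1.png');cv2.imwrite('pics/w1c.png',cv2.resize(t[100:265,275:375],None,fx=3.6*1.0,fy=3.6,interpolation=cv2.INTER_CUBIC))"
```

```text
(no output)
```

View pics/w1c.png

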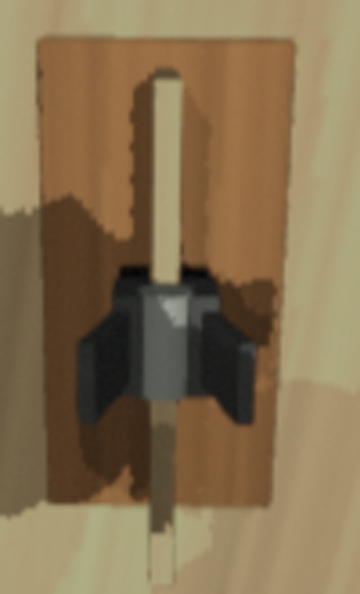

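```bash
python3 - <<'E'
from h import *
W=env.get_calibration("wrist");T=env.get_calibration("top");S=env.get_calibration("scene")
def rp(p,l): 
    c,s=np.cos(p[2]),np.sin(p[2]);return np.array([p[0]+c*l[0]-s*l[1],p[1]+s*l[0]+c*l[1],l[2]])
Wo=[((-45,-90,15),(285.6,110.6)),((45,-90,15),(356.9,110.6)),((45,90,15),(350.6,240.3)),((-45,90,15),(288.1,238.9)),((0,-80,90),(321.7,122.2)),((0,80,90),(319.7,261.9))]
g=lambda p:np.concatenate([proj(W,rp(p,l))-u for l,u in Wo])
r=least_squares(g,[489,317,.16]);print(r.x,r.fun.reshape(-1,2).round(1).tolist());p=r.x
for z,u in ((112,(320.8,194.9)),(143,(321.2,206.6)),):
    q=least_squares(lambda v:proj(W,rp(p,(v[0],v[1],z)))-u,[0,0]).x; print(z,q,rp(p,(*q,z)))
for l,u in (((0,-5,117),None),):print(l)
E
```

```text
[490.19408767 320.14852149   3.30385282] [[71.8, 1.6], [-71.8, 0.7], [-62.5, 1.3], [62.1, 3.5], [0.3, 1.2], [-0.1, 2.0]]
112 [  0.27654598 -12.19181799] [487.95159706 332.13552025 112.        ]
143 [  0.22202443 -11.03508778] [488.19227117 331.00279197 143.        ]
(0, -5, 117)
```

```bash
python3 - <<'E'
from h import *
W=env.get_calibration("wrist")
def rp(p,l): 
    c,s=np.cos(p[2]),np.sin(p[2]);return np.array([p[0]+c*l[0]-s*l[1],p[1]+s*l[0]+c*l[1],l[2]])
Wo=[((-45,90,15),(285.6,110.6)),((45,90,15),(356.9,110.6)),((45,-90,15),(350.6,240.3)),((-45,-90,15),(288.1,238.9)),((0,80,90),(321.7,122.2)),((0,-80,90),(319.7,261.9))]
g=lambda p:np.concatenate([proj(W,rp(p,l))-u for l,u in Wo])
r=least_squares(g,[489,317,.16]);print(r.x,r.fun.reshape(-1,2).round(1).tolist());p=r.x
for z,u in ((112,(320.8,194.9)),(143,(321.2,206.6)),):
    q=least_squares(lambda v:proj(W,rp(p,(v[0],v[1],z)))-u,[0,0]).x; print(z,q,rp(p,(*q,z)))
plan([488,330.5,150],down(p[2]),3)
plan([488,330.5,114],down(p[2]),3)
E
```

```text
[4.89897833e+02 3.22140349e+02 1.64217350e-01] [[-0.7, -0.9], [0.5, -0.2], [-0.1, 0.8], [0.1, 1.5], [0.2, -0.8], [0.1, 0.5]]
112 [-0.28603901 10.17887371] [487.95159706 332.13552025 112.        ]
143 [-0.2337815   9.02203901] [488.19227117 331.00279197 143.        ]
per row x3: shift [-0.0304, 0.0264, 0.6864] turn [-0.0136, 0.0044, 0.0272]
per row x3: shift [-0.0301, 0.0273, 0.9864] turn [-0.0136, 0.0044, 0.0272]
```

```bash
python3 -m pendant '[-0.03,0.03,0.69,-0.01,0,0.03,-1,-0.03,0.03,0.69,-0.01,0,0.03,-1,-0.03,0.03,0.69,-0.01,0,0.03,-1,0,0,0,0,0,0,-1]'; python3 -c "
from h import *
st()
cv2.imwrite('pics/w2.png',env.grab_frame('wrist')[:,:,::-1]); 
plan([488,331,113.5],down(.162),2)"
```

```text
t: 4.58
position: [489.8, 327.2, 147.5]
ee_rot: [[-0.157, 0.988, -0.0], [0.988, 0.157, -0.002], [-0.002, -0.001, -1.0]]
wrist_force: [-0.8, -0.7, 0.1]
finger_gap: 85.1
t 4.575 pos [489.8 327.2 147.5] F [-0.8 -0.7  0.1] gap 85.1 q [ 0.59  0.17  0.1   1.51 -0.    2.  ]
per row x2: shift [0.0462, -0.0226, 0.4465] turn [0.0064, 0.0058, -0.0185]
```

View pics/w2.png

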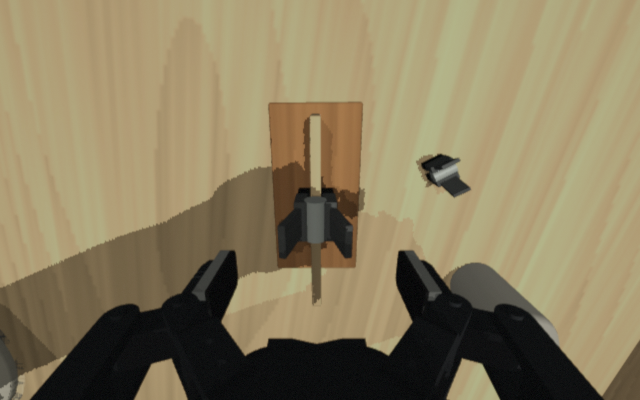

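```bash
python3 -c "
import cv2
t=cv2.imread('pics/w2.png');cv2.imwrite('pics/w2c.png',cv2.resize(t[180:310,255:375],None,fx=5,fy=4.6,interpolation=cv2.INTER_CUBIC))"
```

```text
(no output)
```

View pics/w2c.png

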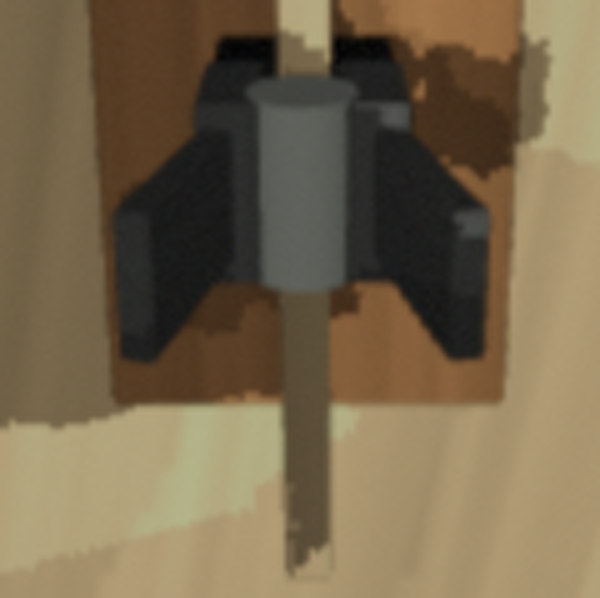

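```bash
python3 - <<'E'
from h import *
W=env.get_calibration("wrist")
for u in ((315.5,225.7),(315.5,257.8),(315.5,241.7),(278.4,241),(352.6,241)):
    print(least_squares(lambda v:proj(W,[v[0],v[1],143])-u,[488,330]).x)
plan([488.,333,113.5],down(.162),2)
E
```

```text
[486.78108091 342.27460399]
[490.13381527 321.20247514]
[488.41852654 331.98316372]
[466.44298218 328.94365662]
[510.2529815  335.94120083]
per row x2: shift [0.0708, -0.0187, 0.4465] turn [0.0064, 0.0058, -0.0185]
```

```bash
python3 -m pendant '[0.06,-0.01,0.22,0,0,-0.01,-1,0.06,-0.01,0.22,0,0,-0.01,-1,0,0,0.22,0,0,0,-1,0,0,0.16,0,0,0,-1,0,0,0,0,0,0,-1]'; python3 -c "
from h import *
st();plan([488.4,332,113.5],down(.16),1)"
```

```text
t: 5.25
position: [489.9, 332.9, 117.3]
ee_rot: [[-0.159, 0.987, 0.005], [0.987, 0.159, 0.001], [0.0, 0.005, -1.0]]
wrist_force: [0.6, -0.0, -0.3]
finger_gap: 85.5
t 5.25 pos [489.9 332.9 117.3] F [ 0.6 -0.  -0.3] gap 85.5 q [ 0.6   0.17  0.05  1.44 -0.    2.01]
per row x1: shift [-0.0169, -0.0419, 0.0944] turn [0.0459, -0.0038, -0.002]
```

```bash
python3 -m pendant '[-0.015,-0.04,0.07,0.045,0,0,-1,0,0,0,0,0,0,0]' 45; python3 -m pendant '[0,0,0,0,0,0,0.3,0,0,0,0,0,0,0.6,0,0,0,0,0,0,1,0,0,0,0,0,0,1,0,0,0,0,0,0,1,0,0,0,0,0,0,1]' 45;python3 -c "
from h import *
st()
cv2.imwrite('pics/w3.png',env.grab_frame('wrist')[:,:,::-1])"
```

```text
t: 5.5
position: [488.4, 332.1, 114.6]
ee_rot: [[-0.159, 0.987, -0.0], [0.987, 0.159, 0.001], [0.001, 0.0, -1.0]]
wrist_force: [0.5, 0.4, 0.6]
finger_gap: 69.7
t: 6.25
position: [488.5, 332.1, 114.7]
ee_rot: [[-0.159, 0.987, 0.0], [0.987, 0.159, 0.001], [0.001, 0.0, -1.0]]
wrist_force: [-0.2, 0.8, -0.5]
finger_gap: 24.6
t 6.25 pos [488.5 332.1 114.7] F [-0.2  0.8 -0.5] gap 24.6 q [0.6  0.17 0.04 1.44 0.   2.01]
```

View pics/w3.png

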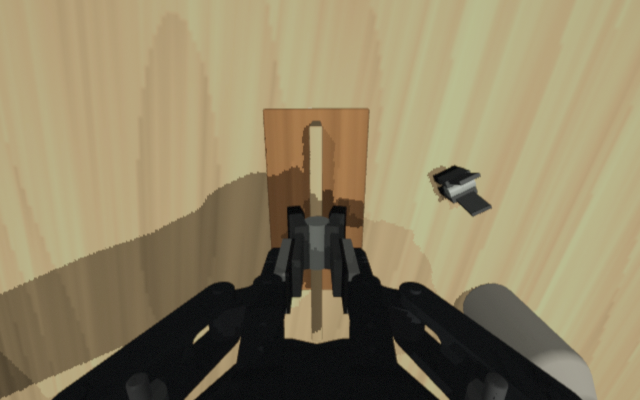

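```bash
python3 -m pendant '[0,0,-0.3,0,0,0,1,0,0,-0.5,0,0,0,1,0,0,-0.7,0,0,0,1,0,0,-0.7,0,0,0,1,0,0,-0.8,0,0,0,1,0,0,-0.6,0,0,0,1,0,0,0,0,0,0,1]' 45;python3 -c "
from h import *
st()
cv2.imwrite('pics/w4.png',env.grab_frame('wrist')[:,:,::-1])
cv2.imwrite('pics/s4.png',cv2.resize(env.grab_frame('scene')[60:200,310:450,::-1],None,fx=4,fy=4))"
```

```text
t: 7.18
position: [488.3, 331.9, 268.4]
ee_rot: [[-0.159, 0.987, 0.003], [0.987, 0.159, 0.003], [0.002, 0.004, -1.0]]
wrist_force: [-0.3, 0.1, -1.2]
finger_gap: 25.0
t 7.175 pos [488.3 331.9 268.4] F [-0.3  0.1 -1.2] gap 25.0 q [0.6  0.2  0.38 1.74 0.   2.01]
```

View pics/w4.png

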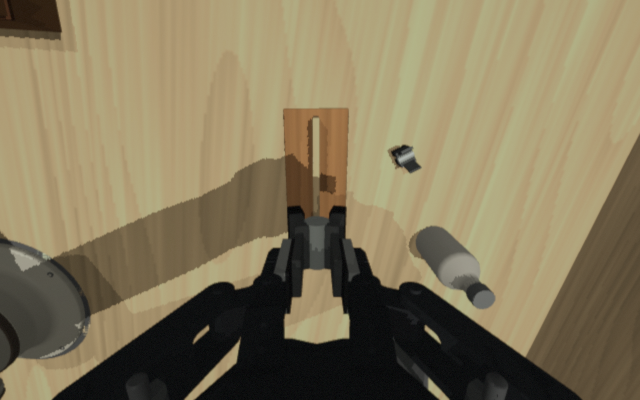

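View pics/s4.png

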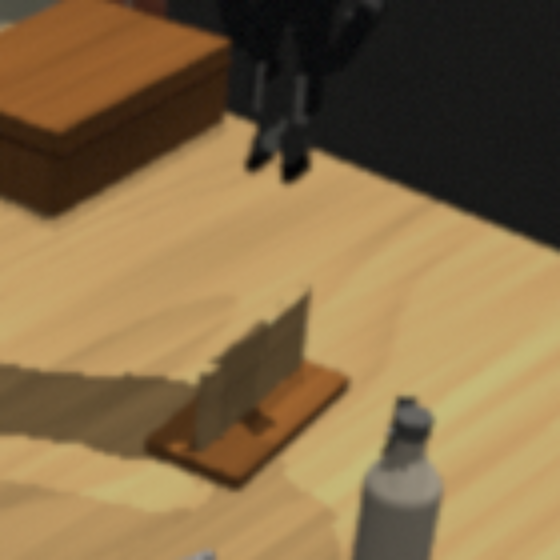

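```bash
cat >> h.py <<'E'
BP=[713.2,-101.8,9.9,-.238]
def bpose(y,zclamp,x=0,bp=None,off=40.5):
    b=bp or BP; Rb=boardR(b[3]); pos=np.array(b[:3])+Rb@np.array([x,y,zclamp+off])
    return pos,np.column_stack([Rb[:,1],Rb[:,0],-Rb[:,2]])
E
python3 -c "
from h import *
p,R=bpose(80,205);print(p);plan(p,R,14)
s=env.sense();print(Ro.from_matrix(s['ee_rot'].T@R).as_rotvec(degrees=True))"
```

```text
[ 6.34777388e+02 -4.54337566e-01  2.34063335e+02]
per row x14: shift [-0.5884, 0.263, 0.1183] turn [-0.2825, -0.0575, 0.2672]
[-23.72672641  -4.83087711  22.44266734]
```

```bash
python3 -m pendant '[-0.59,0.26,0.12,-0.28,-0.06,0.27,1,-0.59,0.26,0.12,-0.28,-0.06,0.27,1,-0.59,0.26,0.12,-0.28,-0.06,0.27,1,-0.59,0.26,0.12,-0.28,-0.06,0.27,1,-0.59,0.26,0.12,-0.28,-0.06,0.27,1,-0.59,0.26,0.12,-0.28,-0.06,0.27,1,-0.59,0.26,0.12,-0.28,-0.06,0.27,1]' 45;python3 -c "
from h import *
st()
p,R=bpose(80,205);print(p);plan(p,R,7)"
```

```text
t: 8.15
position: [573.7, 167.3, 228.1]
ee_rot: [[0.045, 0.979, 0.198], [0.999, -0.038, -0.038], [-0.03, 0.2, -0.979]]
wrist_force: [0.3, 0.5, -1.0]
finger_gap: 24.8
t 8.15 pos [573.7 167.3 228.1] F [ 0.3  0.5 -1. ] gap 24.8 q [ 0.33  0.02  0.08  1.46 -0.1   1.94]
[ 6.34777388e+02 -4.54337566e-01  2.34063335e+02]
per row x7: shift [-0.5674, 0.2838, 0.0764] turn [-0.2939, -0.042, 0.2641]
```

```bash
python3 -m pendant '[-0.57,0.28,0.08,-0.29,-0.04,0.26,1,-0.57,0.28,0.08,-0.29,-0.04,0.26,1,-0.57,0.28,0.08,-0.29,-0.04,0.26,1,-0.57,0.28,0.08,-0.29,-0.04,0.26,1,-0.57,0.28,0.08,-0.29,-0.04,0.26,1,-0.57,0.28,0.08,-0.29,-0.04,0.26,1,-0.57,0.28,0.08,-0.29,-0.04,0.26,1,0,0,0,0,0,0,1]' 45;python3 -c "
from h import *
st()
p,R=bpose(80,205);print(p);plan(p,R,1)
cv2.imwrite('pics/w5.png',env.grab_frame('wrist')[:,:,::-1])
cv2.imwrite('pics/s5.png',cv2.resize(env.grab_frame('scene')[120:310,240:420,::-1],None,fx=3,fy=3,interpolation=cv2.INTER_CUBIC))"
```

```text
t: 9.15
position: [629.5, -9.0, 216.8]
ee_rot: [[0.241, 0.892, 0.382], [0.971, -0.219, -0.1], [-0.006, 0.395, -0.919]]
wrist_force: [0.8, 0.7, -1.2]
finger_gap: 24.7
t 9.15 pos [629.5  -9.  216.8] F [ 0.8  0.7 -1.2] gap 24.7 q [ 0.04 -0.13 -0.13  1.18 -0.11  1.83]
[ 6.34777388e+02 -4.54337566e-01  2.34063335e+02]
per row x1: shift [0.2371, 0.2416, -0.3679] turn [-0.1366, 0.0694, -0.0212]
```

View pics/w5.png

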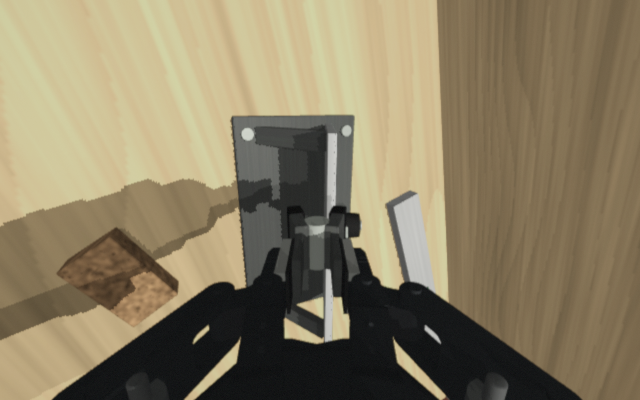

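View pics/s5.png

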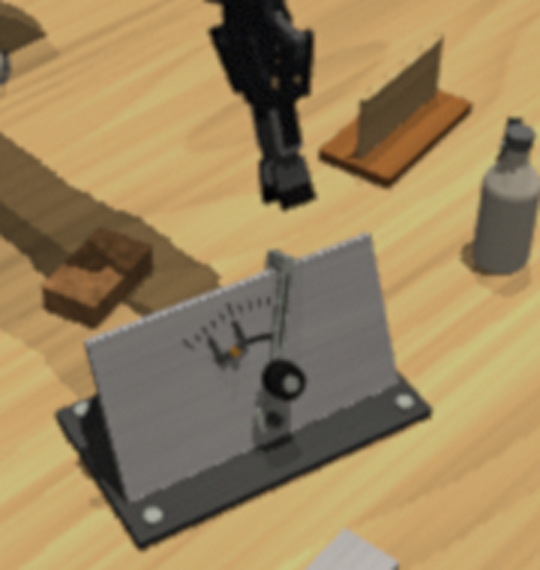

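```bash
python3 -c "
import cv2
t=cv2.imread('pics/w5.png');cv2.imwrite('pics/w5c.png',cv2.resize(t[105:255,225:375],None,fx=4,fy=4,interpolation=cv2.INTER_CUBIC));cv2.imwrite('pics/w5d.png',cv2.resize(t[205:355,255:405],None,fx=4,fy=4,interpolation=cv2.INTER_CUBIC))"
```

```text
(no output)
```

View pics/w5c.png

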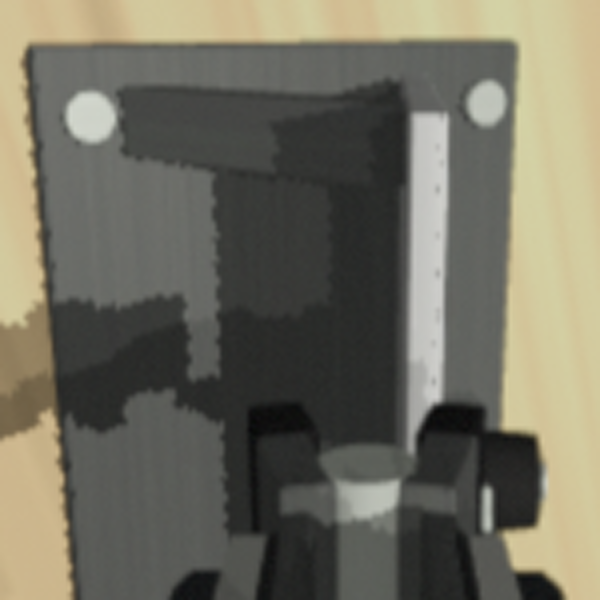

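View pics/w5d.png

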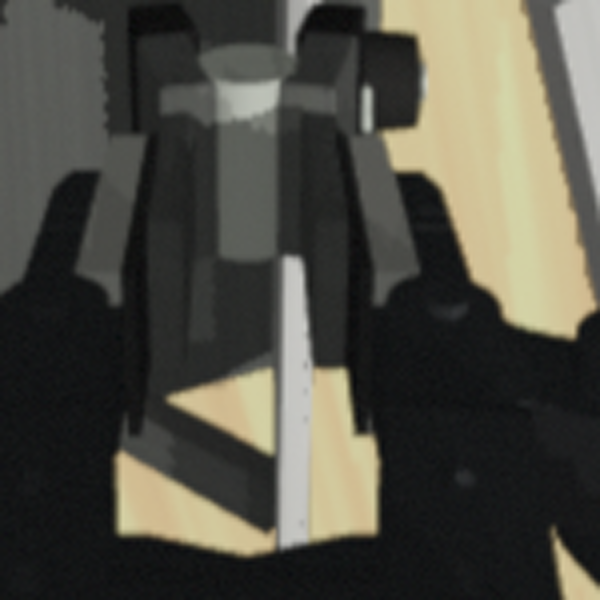

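```bash
cat > fit2.py <<'E'
from h import *
T=env.get_calibration("top");S=env.get_calibration("scene");W=env.get_calibration("wrist")
def bp(p,l): return p[:3]+boardR(p[3])@np.array(l,float)
B=[(T,(0,130,140),(292.9,149.8),.4),(T,(0,-130,140),(404.3,175.),.4),(S,(4,-130,140),(269,234.5),.3),(S,(4,130,140),(363,198.4),.3),(S,(4,-130,0),(283,287),.3),(S,(4,130,0),(373,248),.3),(W,(0,130,140),(332.5,133.25),1)]
L=[(330.9,205),(328.5,340)]
def g(p):
    r=[w*(proj(c,bp(p,l))-u) for c,l,u,w in B]
    for k,u in enumerate(L): r.append(proj(W,bp(p,(0,p[4+k],140)))-u)
    return np.concatenate(r)
b=least_squares(g,[713,-101,10,-.238,50,-100]);print("board",b.x,np.round(b.fun.reshape(-1,2),2).tolist())
f=[b.x]
for z0 in (8,10,12,14):
    h=lambda p:g(np.r_[p[:2],z0,p[2:]]); c=least_squares(h,[713,-101,-.238,50,-100]);print(z0,c.x.round(3),c.cost, bp(np.r_[c.x[:2],z0,c.x[2]],(0,0,140)).round(1))
for l in ((4,130,140),(-4,130,140)):print(proj(W,bp(b.x,l)))
E
python3 fit2.py
```

```text
board [ 7.14512193e+02 -1.00869587e+02  9.69777989e+00 -2.39681645e-01
  6.68156718e+01 -8.81692845e+01] [[-1.0, -0.23], [-0.06, 0.41], [0.07, 0.09], [0.26, -0.12], [0.19, 0.39], [0.07, 0.02], [-0.09, 0.18], [0.14, 0.0], [-0.03, -0.0]]
8 [ 7.15247e+02 -1.01221e+02 -2.40000e-01  6.62890e+01 -8.99230e+01] 0.8922435857122988 [659.8 -87.7 135.8]
10 [ 7.14381e+02 -1.00807e+02 -2.40000e-01  6.69090e+01 -8.78570e+01] 0.7914772374013278 [658.9 -87.3 137.8]
12 [ 7.13515e+02 -1.00391e+02 -2.39000e-01  6.75290e+01 -8.57920e+01] 0.9801064002591388 [658.1 -86.9 139.8]
14 [ 7.12649e+02 -9.99740e+01 -2.39000e-01  6.81480e+01 -8.37270e+01] 1.4594237092244742 [657.2 -86.5 141.8]
[337.22729646 133.43868486]
[327.58585186 133.41313317]
```

```bash
sed -i 's/^BP=.*/BP=[714.4,-100.9,10,-.24]/' h.py; python3 -c "
from h import *
p,R=bpose(80,195);
plan([689,-141,240],down(-.24),6)"
```

```text
per row x6: shift [-0.4809, 0.3867, -0.004] turn [0.645, 0.0091, 0.0001]
```

```bash
python3 -m pendant '[-0.48,0.39,-0.03,0.64,0.01,0,1,-0.48,0.39,0,0.64,0.01,0,1,-0.48,0.39,0,0.64,0.01,0,1,-0.48,0.39,0,0.64,0.01,0,1,-0.48,0.39,0,0.64,0.01,0,1,-0.48,0.39,0,0.64,0.01,0,1,0,0,0,0,0,0,1]' 45;python3 -c "
from h import *
st()
im=env.grab_frame('wrist')[:,:,::-1];cv2.imwrite('pics/w6.png',im)"
```

```text
t: 10.12
position: [691.8, -136.6, 233.8]
ee_rot: [[0.227, 0.974, -0.018], [0.974, -0.227, 0.006], [0.002, -0.019, -1.0]]
wrist_force: [0.4, -0.2, -1.8]
finger_gap: 24.7
t 10.125 pos [ 691.8 -136.6  233.8] F [ 0.4 -0.2 -1.8] gap 24.7 q [-0.2   0.53  0.73  1.79  0.    1.6 ]
```

View pics/w6.png

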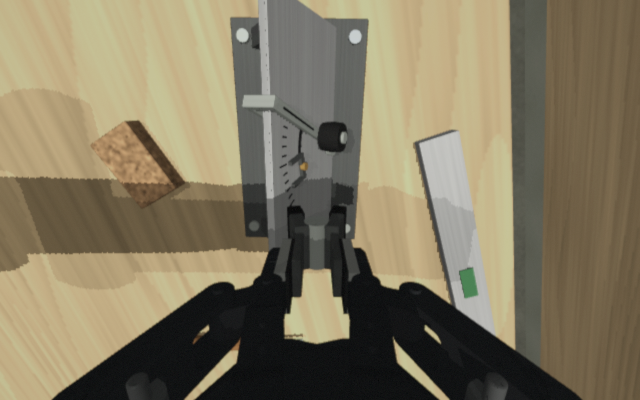

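```bash
python3 -c "
import cv2
t=cv2.imread('pics/w6.png');cv2.imwrite('pics/w6c.png',cv2.resize(t[85:210,230:360],None,fx=4.6,fy=4.6,interpolation=cv2.INTER_CUBIC));cv2.imwrite('pics/w6d.png',cv2.resize(t[130:205,255:320],None,fx=8,fy=8,interpolation=cv2.INTER_CUBIC))"
```

```text
(no output)
```

View pics/w6c.png

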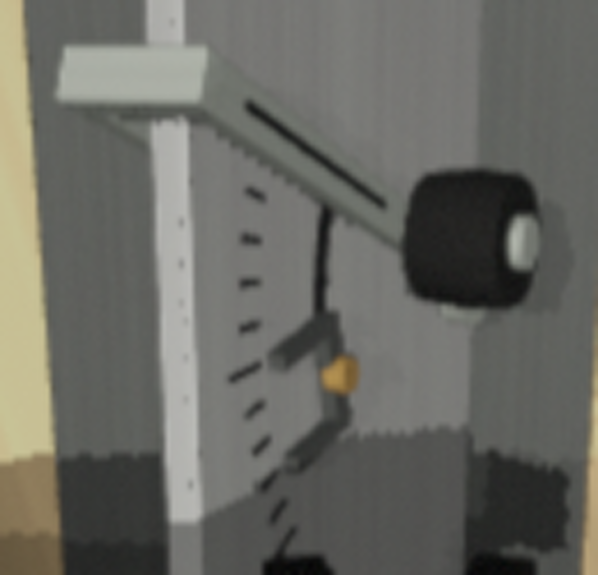

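View pics/w6d.png

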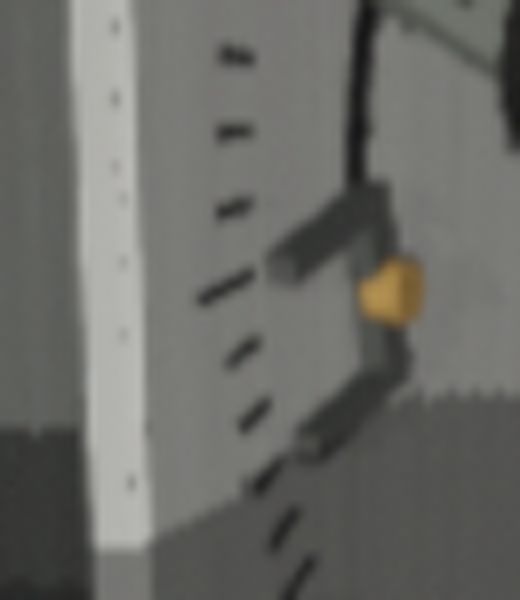

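```bash
cat > idx.py <<'E'
from h import *
W=env.get_calibration("wrist")
b=np.array(BP)
def bp(p,l): return p[:3]+boardR(p[3])@np.array(l,float)
def polar(p,th,r,off=0,x=6):
    return bp(p,(x,r*np.sin(th)+off*np.cos(th),25+r*np.cos(th)-off*np.sin(th)))
up=np.array([290.4,163.1]);lo=np.array([293.5,185.9])
# edge line check
for y in (130,50,-50): print("edge",y,proj(W,bp(b,(0,y,140))))
# arm check: line pts at q=0
for u in ((283.9,107.4),(313.7,130)):
    print("arm",least_squares(lambda v:proj(W,polar(b,.35-v[0],v[1],0,15))-u,[0,80]).x)
m=(up+lo)/2
print("idx",least_squares(lambda v:proj(W,polar(b,.35-v[0],v[1],0,6))-m,[.5,80]).x)
for u in (up,lo): print(least_squares(lambda v:proj(W,polar(b,.35-.567,v[1],v[0],6))-u,[0,80]).x)
# free fit: board x,y shift + q, r
def g(p):
    bb=b.copy();bb[:2]+=p[:2]
    return np.concatenate([proj(W,polar(bb,.35-p[2],88,s*p[3],6))-u for s,u in ((1,up),(-1,lo))]+[proj(W,polar(bb,.35,p[4],0,15))-[283.9,107.4],proj(W,polar(bb,.35,p[5],0,15))-[313.7,130]])
r=least_squares(g,[0,0,.5,12,110,70]);print(r.x,r.fun.round(2))
E
python3 idx.py
```

```text
edge 130 [264.385971   -20.58563842]
edge 50 [268.80838702  96.00082323]
edge -50 [273.14387247 210.29556787]
arm [9.25590523e-03 1.23459551e+02]
arm [2.74740583e-02 6.36661812e+01]
idx [ 0.57465078 91.82993035]
[11.188236   91.87326538]
[-13.13429528  91.77912648]
[ -2.01719532   0.43832669   0.59743376  12.46058851 119.97644703
  58.72843853] [-0.16  0.01  0.19 -0.05 -0.17  0.23  0.18 -0.25]
```

```bash
python3 -c "
from h import *
s=st();print(s['qd'].round(4));print(s['ee_rot'].round(4))"
```

```text
t 10.175 pos [ 691.2 -135.6  235.4] F [-0.   0.7 -2.1] gap 24.6 q [-0.2   0.53  0.73  1.79  0.    1.6 ]
[ 0.0162 -0.0875 -0.0544 -0.0187  0.0021  0.0058]
[[ 0.226   0.974  -0.0151]
 [ 0.9741 -0.226   0.0062]
 [ 0.0026 -0.0161 -0.9999]]
```

```bash
python3 -m pendant '[0,0,0,0,0,0,1,0,0,0,0,0,0,1,0,0,0,0,0,0,1]' 45;python3 -c "
from h import *
import pickle
s=st();print(s['qd'].round(4))
W=env.get_calibration('wrist')
im=env.grab_frame('wrist')[:,:,::-1];cv2.imwrite('pics/w7.png',im);st();pickle.dump(W,open('w7.pkl','wb'))
t=im;cv2.imwrite('pics/w7c.png',cv2.resize(t[85:210,230:360],None,fx=4.6,fy=4.6,interpolation=cv2.INTER_CUBIC));cv2.imwrite('pics/w7d.png',cv2.resize(t[130:205,255:320],None,fx=8,fy=8,interpolation=cv2.INTER_CUBIC))"
```

```text
t: 10.55
position: [690.1, -132.7, 238.5]
ee_rot: [[0.223, 0.975, -0.011], [0.975, -0.223, 0.006], [0.003, -0.012, -1.0]]
wrist_force: [0.0, -1.1, -1.8]
finger_gap: 24.4
t 10.55 pos [ 690.1 -132.7  238.5] F [ 0.  -1.1 -1.8] gap 24.4 q [-0.19  0.52  0.72  1.79  0.    1.6 ]
[ 0.007  -0.0217 -0.0156 -0.0039  0.0015  0.0001]
t 10.6 pos [ 690.1 -132.7  238.6] F [-0.  -1.3  0. ] gap 25.1 q [-0.19  0.52  0.73  1.79  0.    1.6 ]
```

View pics/w7c.png

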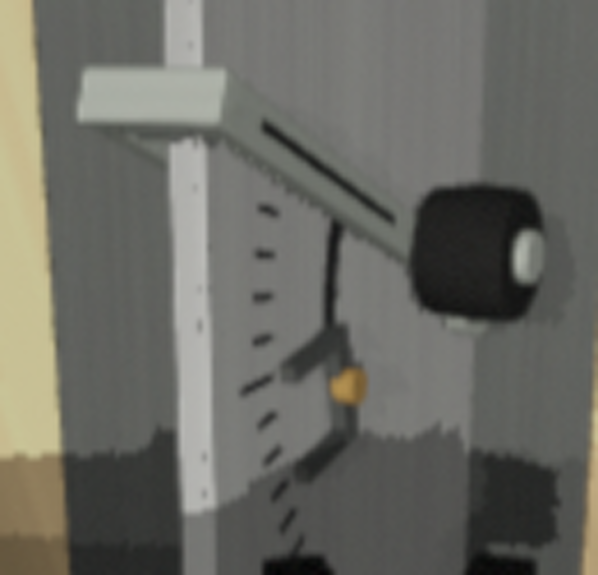

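View pics/w7d.png

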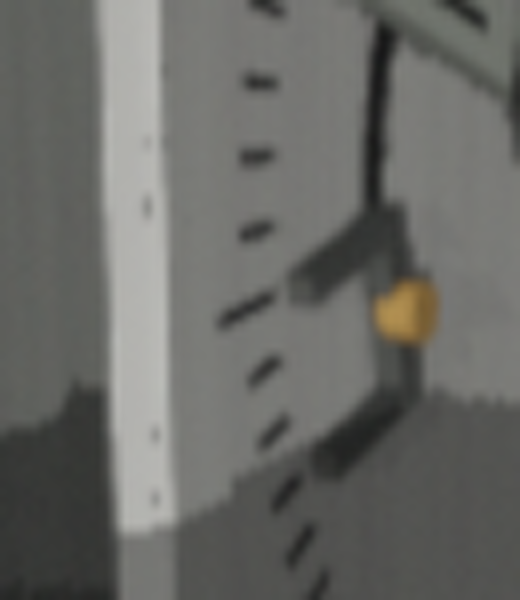

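```bash
cat > fit3.py <<'E'
from h import *
import pickle
T=env.get_calibration("top");S=env.get_calibration("scene");W=pickle.load(open('w7.pkl','rb'))
def bp(p,l): return p[:3]+boardR(p[3])@np.array(l,float)
def polar(p,th,r,off=0,x=6):
    return bp(p,(x,r*np.sin(th)+off*np.cos(th),25+r*np.cos(th)-off*np.sin(th)))
B=[(T,(0,130,140),(292.9,149.8),.4),(T,(0,-130,140),(404.3,175.),.4),(S,(4,-130,140),(269,234.5),.3),(S,(4,130,140),(363,198.4),.3),(S,(4,-130,0),(283,287),.3),(S,(4,130,0),(373,248),.3)]
L=[(269.8,93.7),(271.7,150.2),(273.5,194.8)]
up=np.array([292.9,165.6]);lo=np.array([296,188.1])
def g(p):
    r=[w*(proj(c,bp(p,l))-u) for c,l,u,w in B]
    for k,u in enumerate(L): r.append(proj(W,bp(p,(0,p[4+k],140)))-u)
    for k,u in enumerate([(287.4,112),(315.2,132.8)]): r.append(proj(W,polar(p,.35,p[7+k],0,15))-u)
    for s,u in ((1,up),(-1,lo)): r.append(proj(W,polar(p,.35-p[9],88,s*p[10],6))-u)
    return np.concatenate(r)
b=least_squares(g,[713,-101,10,-.238,50,0,-40,110,70,.55,12]);print("board",b.x.round(3),np.round(b.fun.reshape(-1,2),2).tolist())
for z0 in (8,10,12,14):
    h=lambda p:g(np.r_[p[:2],z0,p[2:]]); c=least_squares(h,np.delete(b.x,2));print(z0,c.x.round(3),c.cost, bp(np.r_[c.x[:2],z0,c.x[2]],(0,0,140)).round(1))
E
python3 fit3.py
```

```text
board [ 7.13217e+02 -1.01674e+02  1.10560e+01 -2.39000e-01  5.55060e+01
  9.13500e+00 -3.18020e+01  1.20118e+02  6.10710e+01  5.87000e-01
  1.24330e+01] [[-0.87, -0.06], [0.17, 0.55], [-0.13, -0.06], [0.07, -0.28], [-0.0, 0.25], [-0.1, -0.13], [0.03, -0.0], [0.12, -0.0], [-0.11, 0.0], [-0.15, 0.21], [0.11, -0.15], [0.07, -0.01], [0.08, -0.01]]
8 [ 7.12779e+02 -1.01461e+02 -2.38000e-01  5.55710e+01  8.61800e+00
 -3.28340e+01  1.19783e+02  5.99140e+01  5.98000e-01  1.26360e+01] 0.9159912731545501 [657.3 -88.  135.8]
10 [ 7.13066e+02 -1.01600e+02 -2.38000e-01  5.55290e+01  8.95700e+00
 -3.21580e+01  1.20002e+02  6.06720e+01  5.91000e-01  1.25020e+01] 0.7449605504859148 [657.6 -88.1 137.8]
12 [ 7.13352e+02 -1.01739e+02 -2.39000e-01  5.54850e+01  9.29400e+00
 -3.14840e+01  1.20220e+02  6.14280e+01  5.84000e-01  1.23700e+01] 0.7404038174498002 [657.9 -88.2 139.8]
14 [ 7.13637e+02 -1.01878e+02 -2.39000e-01  5.54400e+01  9.63100e+00
 -3.08110e+01  1.20437e+02  6.21820e+01  5.77000e-01  1.22390e+01] 0.9050896148026192 [658.2 -88.4 141.8]
```

```bash
python3 -c "
import cv2
t=cv2.imread('pics/w7.png');cv2.imwrite('pics/w7e.png',cv2.resize(t[195:315,255:380],None,fx=6,fy=4.9,interpolation=cv2.INTER_CUBIC))
t=cv2.imread('pics/w4.png');cv2.imwrite('pics/w4e.png',cv2.resize(t[195:315,255:380],None,fx=6,fy=4.9,interpolation=cv2.INTER_CUBIC))"
```

```text
(no output)
```

View pics/w7e.png

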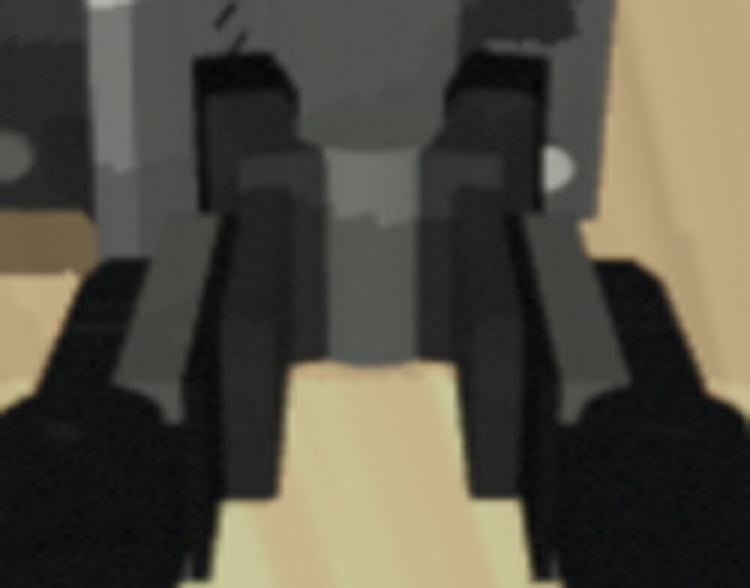

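View pics/w4e.png

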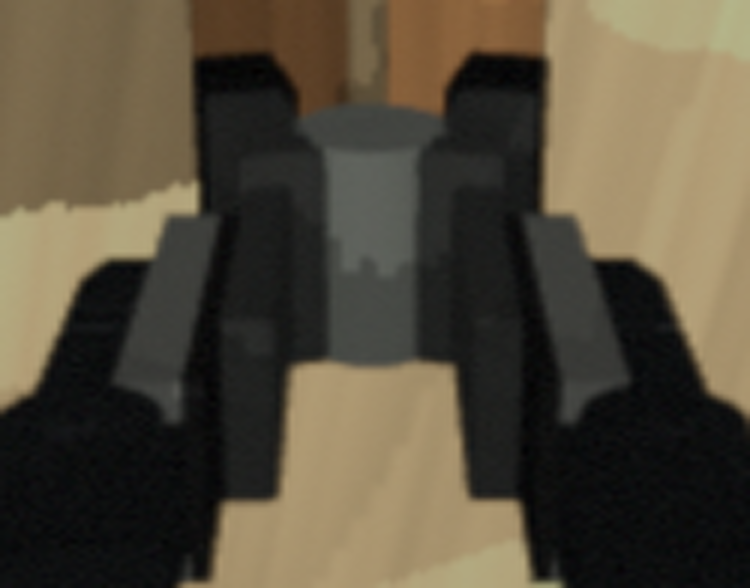

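```bash
sed -i 's/^BP=.*/BP=[713.2,-101.7,11,-.239]/' h.py; python3 -c "
from h import *
p,R=bpose(82,185);print(p)
plan(p,R,6)"
```

```text
[ 6.43275634e+02 -2.63407437e-01  2.16901556e+02]
per row x6: shift [0.4926, -0.3296, 0.0372] turn [-0.6868, -0.0094, 0.0208]
```

```bash
python3 -m pendant '[0.49,-0.33,0.04,-0.68,-0.01,0.02,1,0.49,-0.33,0.04,-0.68,-0.01,0.02,1,0.49,-0.33,0.04,-0.68,-0.01,0.02,1,0.49,-0.33,0.04,-0.68,-0.01,0.02,1,0.49,-0.33,0.04,-0.68,-0.01,0.02,1,0.49,-0.33,0.04,-0.68,-0.01,0.02,1,0,0,0,0,0,0,1,0,0,0,0,0,0,1]' 45;python3 -c "
from h import *
st()
p,R=bpose(82,185);print(p)
plan(p,R,1)"
```

```text
t: 11.6
position: [639.7, 3.6, 217.2]
ee_rot: [[0.236, 0.881, 0.409], [0.972, -0.215, -0.097], [0.003, 0.421, -0.907]]
wrist_force: [0.3, -0.5, -0.9]
finger_gap: 25.0
t 11.6 pos [639.7   3.6 217.2] F [ 0.3 -0.5 -0.9] gap 25.0 q [ 0.06 -0.13 -0.14  1.14 -0.12  1.84]
[ 6.43275634e+02 -2.63407437e-01  2.16901556e+02]
per row x1: shift [-0.0727, 0.0968, 0.0516] turn [0.135, -0.026, -0.0006]
```

Correct the pose, settle, then look down the edge to check centring.

```bash
python3 -m pendant '[-0.07,0.1,0.05,0.13,-0.03,0,1,0,0,0,0,0,0,1,0,0,0,0,0,0,1]' 45;python3 -c "
from h import *
import pickle
st()
p,R=bpose(82,185);plan(p,R,1)
W=env.get_calibration('wrist');pickle.dump(W,open('w8.pkl','wb'))
t=env.grab_frame('wrist')[:,:,::-1];cv2.imwrite('pics/w8.png',t);st()
cv2.imwrite('pics/w8c.png',cv2.resize(t[100:350,240:390],None,fx=4,fy=2.4,interpolation=cv2.INTER_CUBIC))"
```

```text
t: 11.98
position: [645.2, -2.2, 218.0]
ee_rot: [[0.239, 0.887, 0.395], [0.971, -0.218, -0.098], [-0.0, 0.407, -0.913]]
wrist_force: [-0.3, -0.2, -1.6]
finger_gap: 24.8
t 11.975 pos [645.2  -2.2 218. ] F [-0.3 -0.2 -1.6] gap 24.8 q [ 0.05 -0.1  -0.11  1.16 -0.12  1.84]
per row x1: shift [0.0347, -0.0644, 0.0002] turn [-0.0053, 0.0136, -0.0195]
t 12.025 pos [645.2  -2.2 217.9] F [-0.6  0.2 -2. ] gap 24.6 q [ 0.05 -0.1  -0.11  1.16 -0.12  1.84]
```

View pics/w8c.png

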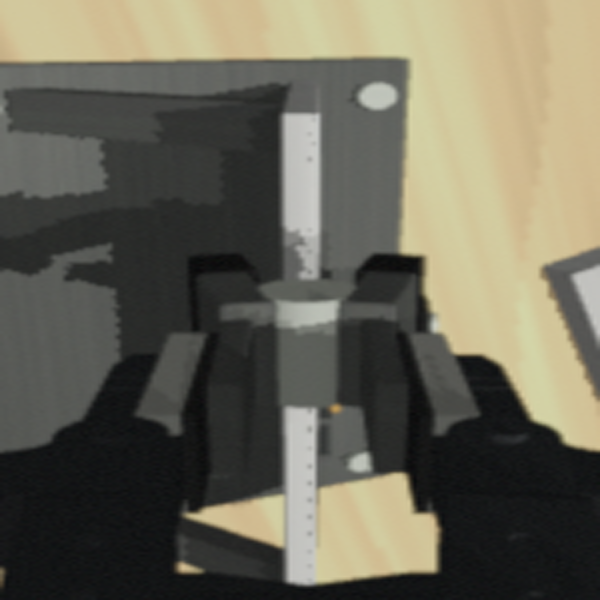

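```bash
python3 -m pendant '[0,-0.035,0.3,0,0.01,-0.01,1,0,0,0.3,0,0,0,1,0,0,0.3,0,0,0,1,0,0,0.3,0,0,0,1,0,0,0,0,0,0,1,0,0,0,0,0,0,1]' 45;python3 -c "
from h import *
st()
p,R=bpose(82,119.5);plan(p,R,1)
t=env.grab_frame('wrist')[:,:,::-1];cv2.imwrite('pics/w9.png',t);st()
cv2.imwrite('pics/w9c.png',cv2.resize(t[100:350,240:390],None,fx=4,fy=2.4,interpolation=cv2.INTER_CUBIC))"
```

```text
t: 12.78
position: [663.7, -7.0, 168.3]
ee_rot: [[0.238, 0.888, 0.393], [0.971, -0.217, -0.097], [-0.001, 0.405, -0.914]]
wrist_force: [-0.5, 0.5, -1.6]
finger_gap: 24.3
t 12.775 pos [663.7  -7.  168.3] F [-0.5  0.5 -1.6] gap 24.3 q [ 0.04 -0.06 -0.16  1.06 -0.11  1.83]
per row x1: shift [0.0419, 0.0074, 0.3091] turn [-0.0305, 0.0099, -0.0069]
t 12.825 pos [663.6  -7.  168.3] F [-0.3  0.7 -1.3] gap 24.8 q [ 0.04 -0.06 -0.16  1.06 -0.11  1.83]
```

View pics/w9c.png

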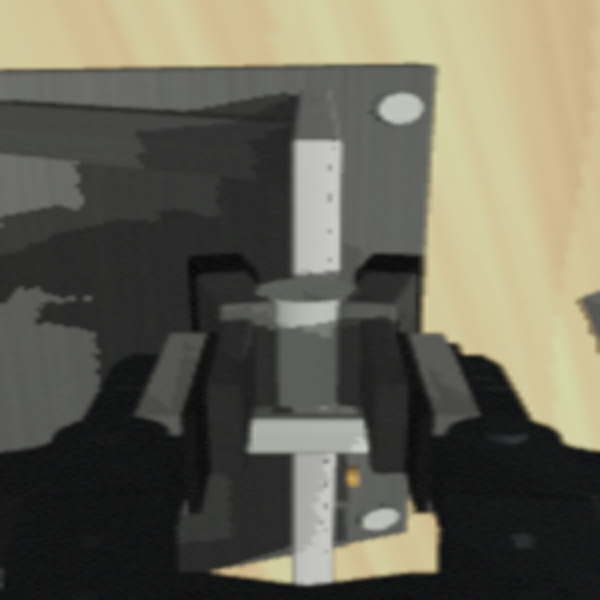

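```bash
python3 -m pendant '[0,0.03,0.16,-0.03,0.01,0,1,0,0.02,0.14,0,0,0,1,0,0,0,0,0,0,1,0,0,0,0,0,0,1]' 45;python3 -c "
from h import *
st()
p,R=bpose(82,119.5);plan(p,R,1)
t=env.grab_frame('wrist')[:,:,::-1];cv2.imwrite('pics/w10.png',t);st()
cv2.imwrite('pics/w10c.png',cv2.resize(t[100:350,240:390],None,fx=4,fy=2.4,interpolation=cv2.INTER_CUBIC))
t=env.grab_frame('scene')[:,:,::-1]
cv2.imwrite('pics/s10.png',cv2.resize(t[150:300,250:390],None,fx=4,fy=4,interpolation=cv2.INTER_CUBIC))"
```

```text
t: 13.32
position: [669.7, -7.9, 162.6]
ee_rot: [[0.236, 0.886, 0.399], [0.972, -0.216, -0.095], [0.002, 0.411, -0.912]]
wrist_force: [-0.6, 0.4, -1.0]
finger_gap: 24.6
t 13.325 pos [669.7  -7.9 162.6] F [-0.6  0.4 -1. ] gap 24.6 q [ 0.03 -0.05 -0.17  1.04 -0.11  1.82]
per row x1: shift [0.0286, -0.0754, 0.1179] turn [0.0288, -0.0188, -0.002]
t 13.375 pos [669.7  -7.9 162.5] F [ 0.   0.6 -0.7] gap 24.6 q [ 0.03 -0.05 -0.17  1.04 -0.11  1.82]
```

View pics/w10c.png

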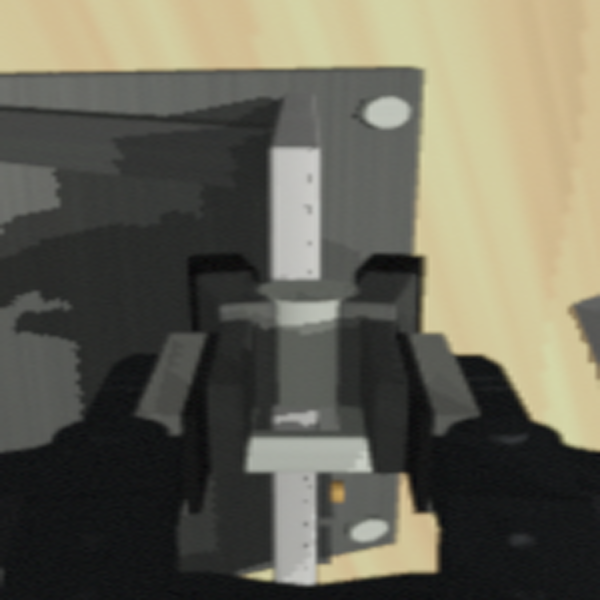

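View pics/s10.png

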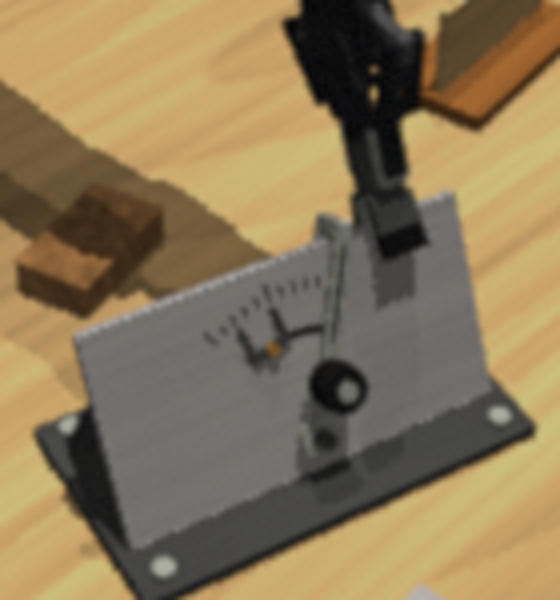

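```bash
python3 -m pendant '[0.02,-0.05,0.12,0.03,-0.02,0,1,0,0,0,0,0,0,1,0,0,0,0,0,0,1]' 45;python3 -c "
from h import *
st()
p,R=bpose(82,119.5);plan(p,R,1)
t=env.grab_frame('wrist')[:,:,::-1];cv2.imwrite('pics/w11.png',t);st()
cv2.imwrite('pics/w11c.png',cv2.resize(t[100:350,240:390],None,fx=4,fy=2.4,interpolation=cv2.INTER_CUBIC))"
```

```text
t: 13.8
position: [670.5, -7.8, 162.8]
ee_rot: [[0.238, 0.885, 0.401], [0.971, -0.217, -0.098], [-0.0, 0.413, -0.911]]
wrist_force: [-1.4, -0.5, -1.9]
finger_gap: 25.0
t 13.8 pos [670.5  -7.8 162.8] F [-1.4 -0.5 -1.9] gap 25.0 q [ 0.04 -0.05 -0.17  1.04 -0.11  1.82]
per row x1: shift [0.0208, -0.0933, 0.1142] turn [0.0504, 0.0066, -0.0101]
t 13.85 pos [670.5  -7.8 162.6] F [ 0.5 -0.1 -0.9] gap 24.6 q [ 0.04 -0.05 -0.17  1.04 -0.11  1.82]
```

View pics/w11c.png

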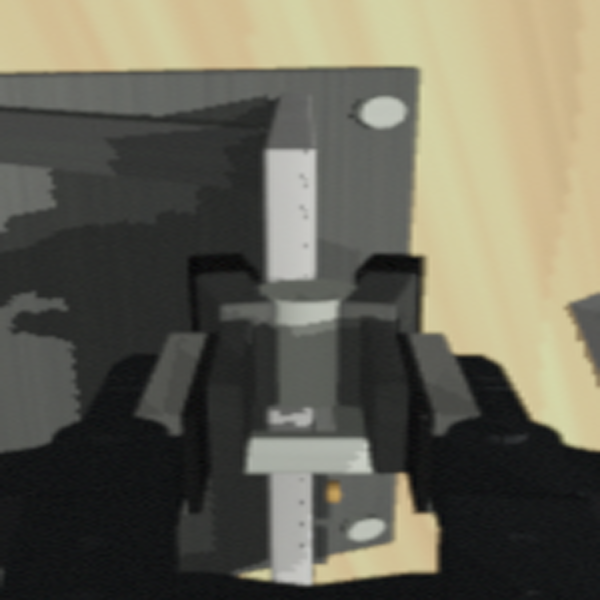

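```bash
python3 -m pendant '[0.01,-0.04,0.06,0.02,0,0,1,0.01,-0.04,0.06,0.02,0,0,1,0,-0.03,0.06,0.02,0,0,1]' 45;python3 -c "
from h import *
st();env.grab_frame('top')
p,R=bpose(82,119.5);plan(p,R,1)
t=env.grab_frame('wrist')[:,:,::-1];cv2.imwrite('pics/w12.png',t);st();plan(p,R,1)
cv2.imwrite('pics/w12c.png',cv2.resize(t[100:350,240:390],None,fx=4,fy=2.4,interpolation=cv2.INTER_CUBIC))"
```

```text
t: 14.22
position: [670.7, -7.7, 162.1]
ee_rot: [[0.239, 0.884, 0.402], [0.971, -0.218, -0.1], [-0.0, 0.415, -0.91]]
wrist_force: [-16.2, 1.5, 18.5]
finger_gap: 24.4
t 14.225 pos [670.7  -7.7 162.1] F [-16.2   1.5  18.5] gap 24.4 q [ 0.04 -0.05 -0.17  1.04 -0.11  1.83]
per row x1: shift [0.0174, -0.0894, 0.0985] turn [0.0704, 0.0142, -0.0218]
t 14.325 pos [670.6  -7.6 162.1] F [-15.4   0.5  18.7] gap 24.6 q [ 0.04 -0.05 -0.17  1.04 -0.11  1.83]
per row x1: shift [0.0174, -0.0892, 0.098] turn [0.0706, 0.0144, -0.0214]
```

View pics/w12c.png

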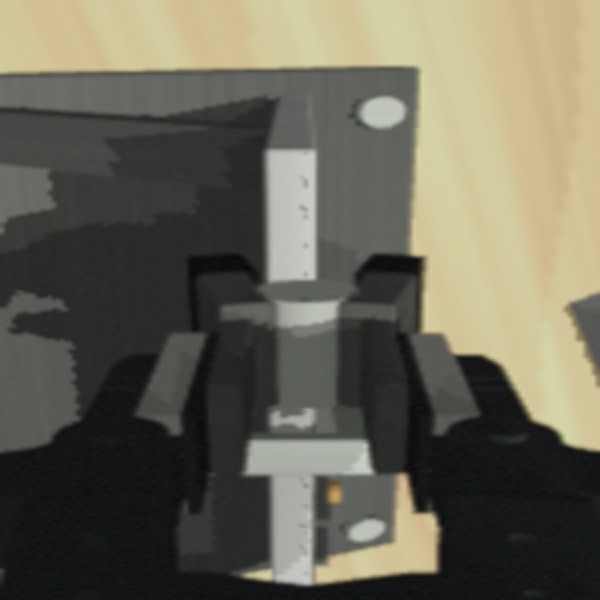

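```bash
python3 - <<'E'
from h import *
S=env.get_calibration("scene");s=env.sense()
for off in (40.5,44,48):
    print(off,[proj(S,s["position"]+s["ee_rot"]@np.array([x,22,off])).round(1) for x in (-15,15)])
b=np.array(BP);print([proj(S,b[:3]+boardR(b[3])@np.array([4,y,140.])).round(1) for y in (130,95,65,-130)])
Rb=boardR(b[3]);print("tcp in board",Rb.T@(s["position"]-b[:3]), "F board",Rb.T@s["wrist_force"],"T",Rb.T@s["torque"])
t=env.grab_frame('scene')[:,:,::-1]
cv2.imwrite('pics/s12.png',cv2.resize(t[180:260,300:380],None,fx=7.5,fy=7.5,interpolation=cv2.INTER_CUBIC))
E
```

```text
40.5 [array([347.6, 213.9]), array([357.9, 209.8])]
44 [array([347.9, 215.3]), array([358.2, 211.2])]
48 [array([348.2, 216.8]), array([358.5, 212.7])]
[array([363.2, 197.5]), array([351.6, 202. ]), array([341.3, 206. ]), array([268.6, 234.3])]
tcp in board [  3.53783924  81.30384155 163.94889821] F board [-6.13177815 -3.12181617 23.16949735] T [-0.69721602  1.84352964 -0.02198798]
```

View pics/s12.png

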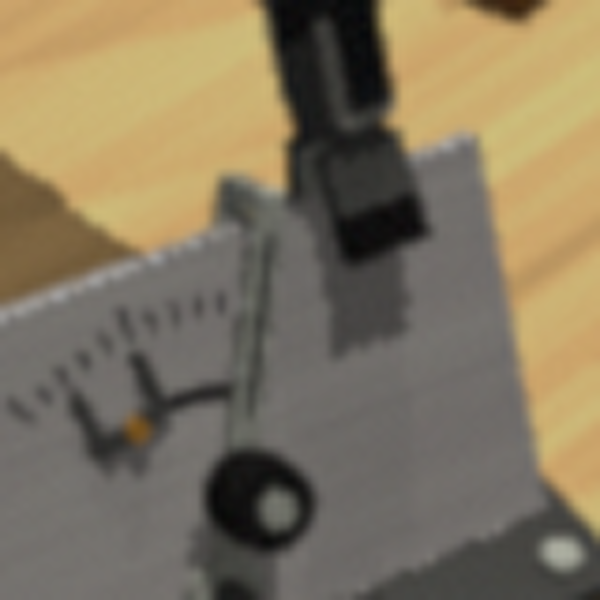

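```bash
python3 -m pendant '[0,-0.03,-0.1,0.02,0,0,1,0,-0.04,-0.05,0.02,0,0,1,0,-0.03,0,0,0,0,1]' 45;python3 -c "
from h import *
st();env.grab_frame('top')
p,R=bpose(82,119.5);plan(p,R,1)
t=env.grab_frame('wrist')[:,:,::-1];cv2.imwrite('pics/w13.png',t);st();plan(p,R,1)
cv2.imwrite('pics/w13c.png',cv2.resize(t[100:350,240:390],None,fx=4,fy=2.4,interpolation=cv2.INTER_CUBIC))"
```

```text
t: 14.75
position: [664.2, -6.1, 164.6]
ee_rot: [[0.239, 0.886, 0.397], [0.971, -0.218, -0.099], [-0.001, 0.409, -0.913]]
wrist_force: [0.2, 0.4, -0.9]
finger_gap: 24.7
t 14.75 pos [664.2  -6.1 164.6] F [ 0.2  0.4 -0.9] gap 24.7 q [ 0.04 -0.06 -0.17  1.05 -0.11  1.83]
per row x1: shift [0.0195, 0.043, 0.2186] turn [0.0085, 0.0185, -0.0199]
t 14.85 pos [664.1  -6.1 164.4] F [-0.8 -1.4 -0.8] gap 24.7 q [ 0.04 -0.06 -0.17  1.05 -0.11  1.83]
per row x1: shift [0.0189, 0.0412, 0.2189] turn [0.0092, 0.0183, -0.0191]
```

View pics/w13c.png

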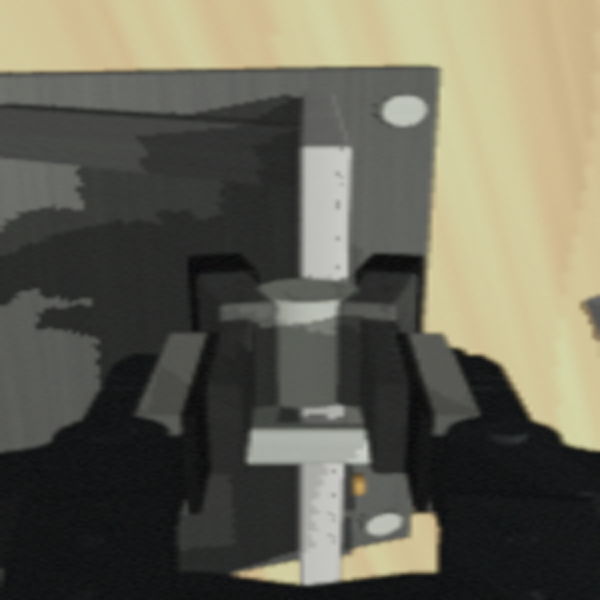

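```bash
python3 -m pendant '[0,0.025,0,0,0,0,1,0,0.025,0.03,0,0,0,1,0,0.01,0.04,0,0,0,1]' 45;python3 -c "
from h import *
st();env.grab_frame('top')
p,R=bpose(82,119.5);plan(p,R,1)
t=env.grab_frame('wrist')[:,:,::-1];cv2.imwrite('pics/w14.png',t);st();plan(p,R,1)
cv2.imwrite('pics/w14c.png',cv2.resize(t[100:350,240:390],None,fx=4,fy=2.4,interpolation=cv2.INTER_CUBIC))"
```

```text
t: 15.22
position: [667.5, -7.0, 162.0]
ee_rot: [[0.239, 0.887, 0.396], [0.971, -0.218, -0.099], [-0.001, 0.408, -0.913]]
wrist_force: [-0.3, -0.9, -1.1]
finger_gap: 24.5
t 15.225 pos [667.5  -7.  162. ] F [-0.3 -0.9 -1.1] gap 24.5 q [ 0.04 -0.05 -0.17  1.05 -0.11  1.83]
per row x1: shift [0.0206, -0.0114, 0.122] turn [-0.0011, 0.0209, -0.0189]
t 15.325 pos [667.4  -7.  161.9] F [-0.2  0.3 -0.9] gap 24.4 q [ 0.04 -0.05 -0.17  1.05 -0.11  1.83]
per row x1: shift [0.0202, -0.0105, 0.1255] turn [-0.0011, 0.0208, -0.0188]
```

View pics/w14c.png

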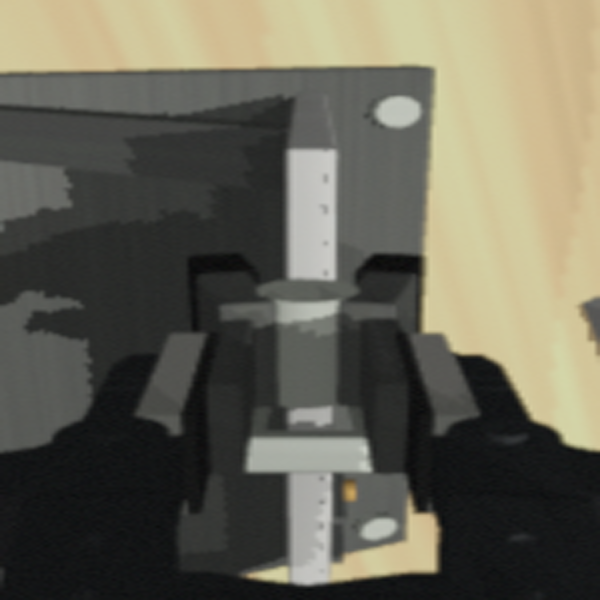

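```bash
python3 -m pendant '[0,0.003,0.04,0,0,0,1,0,0.003,0.04,0,0,0,1,0,0.003,0.03,0,0,0,1]' 45;python3 -c "
from h import *
p,R=bpose(82,119.5);plan(p,R,1)
t=env.grab_frame('wrist')[:,:,::-1];cv2.imwrite('pics/w15.png',t);s=st();plan(p,R,1);Rb=boardR(BP[3]);print(Rb.T@s['wrist_force'])
cv2.imwrite('pics/w15c.png',cv2.resize(t[100:350,240:390],None,fx=4,fy=2.4,interpolation=cv2.INTER_CUBIC))"
```

```text
t: 15.7
position: [668.2, -7.1, 161.2]
ee_rot: [[0.239, 0.887, 0.396], [0.971, -0.218, -0.098], [-0.001, 0.408, -0.913]]
wrist_force: [-9.7, 1.1, 7.3]
finger_gap: 24.6
per row x1: shift [0.0183, -0.0204, 0.1023] turn [0.0011, 0.014, -0.0144]
t 15.75 pos [668.1  -7.1 161.1] F [-12.5   1.5   8.7] gap 24.8 q [ 0.04 -0.05 -0.17  1.05 -0.11  1.83]
per row x1: shift [0.0189, -0.02, 0.1012] turn [0.0007, 0.0143, -0.0146]
[-7.86640892 -1.50886792 13.00576757]
```

View pics/w15c.png

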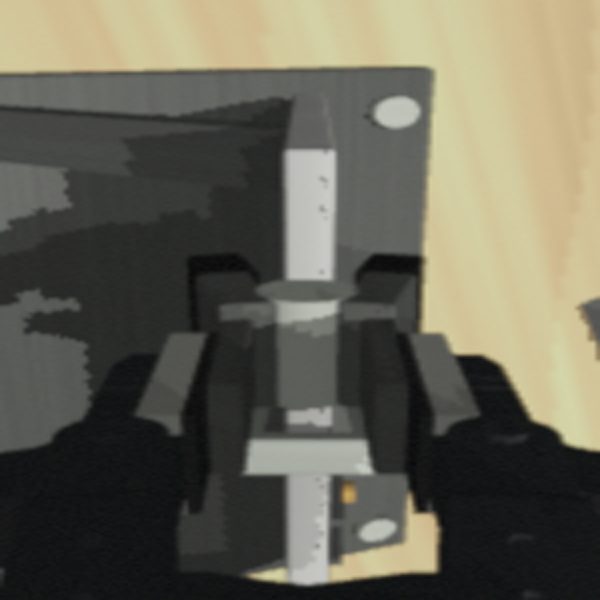

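```bash
python3 - <<'E'
from h import *
s=env.sense();Rb=boardR(BP[3]);print(Rb.T@s['wrist_force'],Rb.T@s['torque'],s['t'])
E
```

```text
[-7.86640892 -1.50886792 13.00576757] [-0.33715518  1.97373076 -0.03554247] 15.75
```

```bash
python3 -m pendant '[0,-0.01,-0.08,0,0,0,1,-0.12,0,-0.02,0,0,0,1,-0.12,0,0,0,0,0,1]' 45;python3 -c "
from h import *
p,R=bpose(72,119.5);env.grab_frame('top');plan(p,R,1)
s=st();Rb=boardR(BP[3]);print(Rb.T@s['wrist_force'],Rb.T@s['torque'])"
```

```text
t: 16.12
position: [663.9, -16.2, 165.0]
ee_rot: [[0.238, 0.887, 0.396], [0.971, -0.217, -0.098], [-0.001, 0.408, -0.913]]
wrist_force: [0.6, 0.8, -1.3]
finger_gap: 24.9
per row x1: shift [0.0274, -0.0126, 0.209] turn [0.0048, 0.0149, -0.0129]
t 16.175 pos [663.7 -16.7 164.9] F [-0.7 -1.  -1.7] gap 24.4 q [ 0.02 -0.06 -0.17  1.05 -0.11  1.81]
[-1.11056816 -1.19142987 -1.35091902] [-0.03858081  0.45001107 -0.0463313 ]
```

```bash
python3 -m pendant '[0.01,0,0.06,0,0,0,1,0.01,-0.005,0.06,0,0,0,1,0,-0.005,0.05,0,0,0,1,0,0,0.03,0,0,0,1]' 45;python3 -c "
from h import *
p,R=bpose(72,119.5);plan(p,R,1)
t=env.grab_frame('wrist')[:,:,::-1];cv2.imwrite('pics/w16.png',t);plan(p,R,1)
s=st();Rb=boardR(BP[3]);print(Rb.T@s['wrist_force'],Rb.T@s['torque'])
cv2.imwrite('pics/w16c.png',cv2.resize(t[100:350,240:390],None,fx=4,fy=2.4,interpolation=cv2.INTER_CUBIC))
t=env.grab_frame('scene')[:,:,::-1]
cv2.imwrite('pics/s16.png',cv2.resize(t[180:260,300:380],None,fx=7.5,fy=7.5,interpolation=cv2.INTER_CUBIC))"
```

```text
t: 16.68
position: [665.5, -16.8, 161.1]
ee_rot: [[0.239, 0.886, 0.397], [0.971, -0.218, -0.098], [-0.001, 0.409, -0.912]]
wrist_force: [-10.7, 1.2, 7.2]
finger_gap: 24.6
per row x1: shift [0.0193, -0.0146, 0.1034] turn [0.0147, 0.0159, -0.016]
per row x1: shift [0.0197, -0.0143, 0.1021] turn [0.0146, 0.0163, -0.0156]
t 16.725 pos [665.6 -16.8 161.1] F [-13.3   0.6  11.7] gap 24.8 q [ 0.02 -0.06 -0.18  1.04 -0.11  1.81]
[-7.2124801  -2.53493506 15.99275364] [-0.48705837  2.04328743 -0.07009864]
```

View pics/w16c.png

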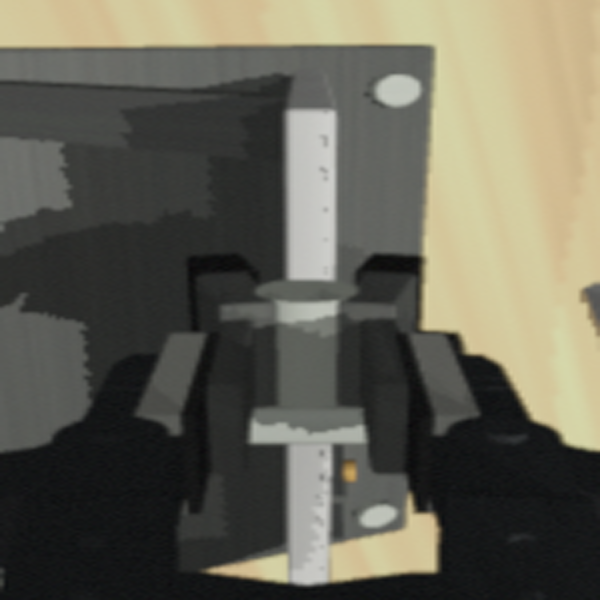

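View pics/s16.png

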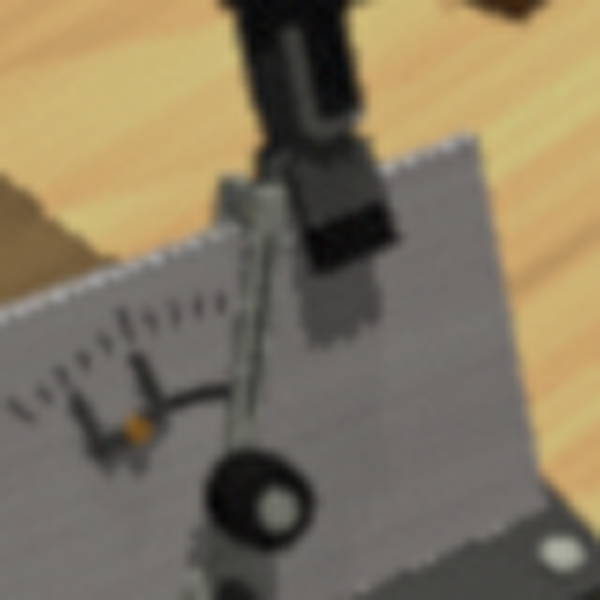

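```bash
sed -i 's/off=40.5/off=48/' h.py; python3 -m pendant '[0,0,-0.06,0,0,0,1,-0.1,0,-0.03,0,0.01,-0.01,1,-0.12,0,0,0,0.01,-0.01,1,-0.12,0,0,0,0,0,1,-0.12,0,0,0,0,0,1,-0.12,0,0,0,0,0,1]' 45;python3 -c "
from h import *
p,R=bpose(0,119.5);plan(p,R,1)
t=env.grab_frame('wrist')[:,:,::-1];cv2.imwrite('pics/w17.png',t);plan(p,R,1)
s=st();Rb=boardR(BP[3]);print(Rb.T@s['wrist_force'],Rb.T@s['torque'])
cv2.imwrite('pics/w17c.png',cv2.resize(t[100:350,240:390],None,fx=4,fy=2.4,interpolation=cv2.INTER_CUBIC))
t=env.grab_frame('scene')[:,:,::-1]
cv2.imwrite('pics/s17.png',cv2.resize(t[180:260,300:380],None,fx=7.5,fy=7.5,interpolation=cv2.INTER_CUBIC))"
```

```text
t: 17.52
position: [658.4, -40.0, 163.6]
ee_rot: [[0.235, 0.887, 0.397], [0.972, -0.215, -0.096], [0.001, 0.409, -0.913]]
wrist_force: [0.5, 0.9, 0.4]
finger_gap: 24.8
per row x1: shift [-1.1745, -0.0085, -0.0138] turn [0.0084, -0.0114, 0.0105]
per row x1: shift [-1.1633, -0.0077, -0.0132] turn [0.0081, -0.0076, 0.0088]
t 17.575 pos [658.3 -40.4 163.6] F [ 1.  -0.4 -0.7] gap 24.7 q [-0.02 -0.08 -0.19  1.04 -0.09  1.77]
[ 0.71845755 -0.10832221 -1.05610839] [ 0.11061181  0.46537868 -0.04079907]
```

View pics/w17c.png

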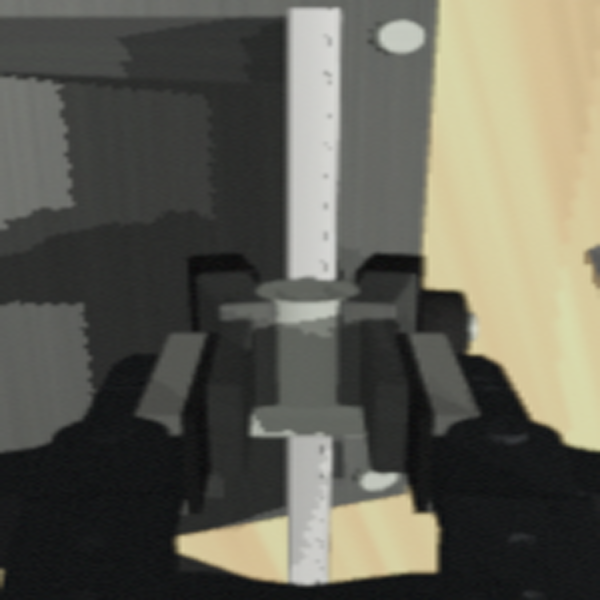

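View pics/s17.png

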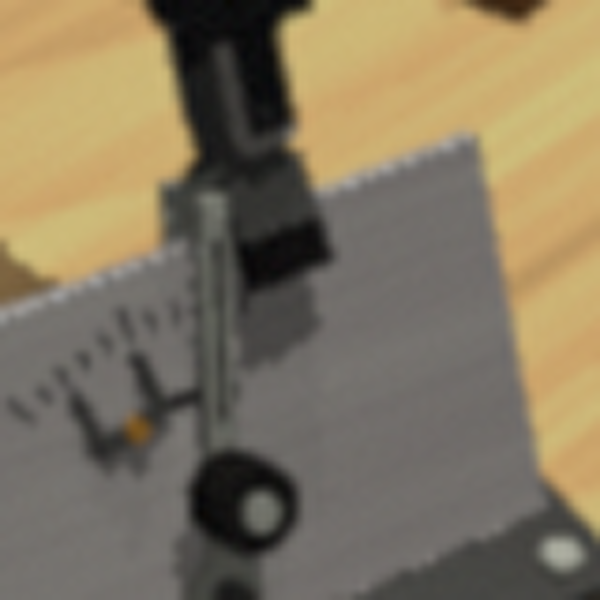

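```bash
python3 -m pendant '[-0.12,0,0,0,0,0,1,-0.12,0,0,0,0,0,1,-0.12,0,0,0,0,0,1,-0.12,0,0,0,0,0,1,-0.12,0,0,0,0,0,1,-0.12,0,0,0,0,0,1,-0.12,0,0,0,0,0,1,-0.06,0,0,0,0,0,1]' 45;python3 -c "
from h import *
p,R=bpose(-2.7,119.5);plan(p,R,1)
t=env.grab_frame('wrist')[:,:,::-1];cv2.imwrite('pics/w18.png',t);plan(p,R,1)
s=st();Rb=boardR(BP[3]);print(Rb.T@s['wrist_force'],Rb.T@s['torque'])
cv2.imwrite('pics/w18c.png',cv2.resize(t[100:350,240:390],None,fx=4,fy=2.4,interpolation=cv2.INTER_CUBIC))
t=env.grab_frame('scene')[:,:,::-1]
cv2.imwrite('pics/s18.png',cv2.resize(t[180:260,290:370],None,fx=7.5,fy=7.5,interpolation=cv2.INTER_CUBIC))"
```

```text
t: 18.62
position: [649.3, -77.4, 163.5]
ee_rot: [[0.235, 0.887, 0.397], [0.972, -0.215, -0.095], [0.001, 0.408, -0.913]]
wrist_force: [0.5, 2.0, -0.7]
finger_gap: 24.7
per row x1: shift [-0.2801, -0.0049, -0.0158] turn [0.0062, -0.0119, 0.0083]
per row x1: shift [-0.2762, -0.0061, -0.0143] turn [0.0072, -0.0107, 0.0075]
t 18.675 pos [649.2 -77.5 163.5] F [-0.2  0.6 -0.9] gap 24.3 q [-0.09 -0.09 -0.21  1.04 -0.06  1.7 ]
[-0.66259492  0.52875898 -0.69059609] [ 0.35148106  0.46733808 -0.07652103]
```

View pics/w18c.png

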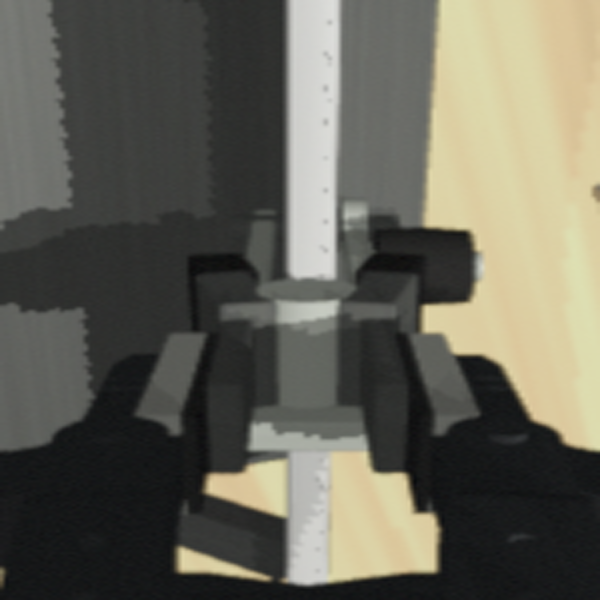

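View pics/s18.png

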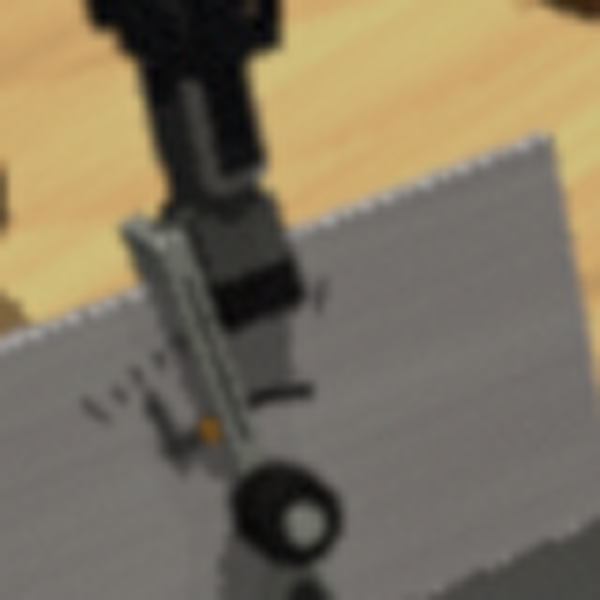

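```bash
cat > armq.py <<'E'
from h import *
import sys
S=env.get_calibration("scene");b=np.array(BP)
def polar(th,r,off=0,x=6):
    return b[:3]+boardR(b[3])@np.array((x,r*np.sin(th)+off*np.cos(th),25+r*np.cos(th)-off*np.sin(th)))
a=list(map(float,sys.argv[1:]))
for i in range(0,len(a),3):
    print(least_squares(lambda v:proj(S,polar(.35-v[0],v[1],0,a[i+2]))-a[i:i+2],[.3,80]).x.round(3))
E
python3 armq.py 314 215.3 15 323.3 238.7 15 314.55 230.65 6 ; echo rest; python3 armq.py 335.1 211.3 15 332.3 235 15
```

```text
[  0.477 123.464]
[ 0.447 58.044]
[ 0.581 84.066]
rest
[7.0000e-03 1.1945e+02]
[2.1000e-02 6.0925e+01]
```

```bash
python3 -m pendant '[-0.06,0,0,0,0,0,1,-0.08,0,0,0,0,0,1,-0.08,0,-0.01,0,0,0,1,-0.06,0,0,0,0,0,1]' 45;python3 -c "
from h import *
p,R=bpose(-2.7,119.5);env.grab_frame('top');plan(p,R,1)
s=st();Rb=boardR(BP[3]);print(Rb.T@s['wrist_force'],Rb.T@s['torque'])
t=env.grab_frame('scene')[:,:,::-1];cv2.imwrite('pics/s19f.png',t)
cv2.imwrite('pics/s19.png',cv2.resize(t[195:255,290:350],None,fx=10,fy=10,interpolation=cv2.INTER_CUBIC))"
```

```text
t: 19.23
position: [646.4, -88.4, 163.7]
ee_rot: [[0.235, 0.887, 0.397], [0.972, -0.215, -0.095], [0.001, 0.408, -0.913]]
wrist_force: [-0.5, 1.1, -2.6]
finger_gap: 24.7
per row x1: shift [0.0107, -0.003, -0.0072] turn [0.0044, -0.0128, 0.012]
t 19.275 pos [646.3 -88.6 163.7] F [-0.2  0.9 -1.2] gap 24.8 q [-0.11 -0.1  -0.21  1.04 -0.05  1.68]
[-0.89071516  0.87078545 -0.96310213] [0.28046256 0.47956485 0.01794262]
```

View pics/s19.png

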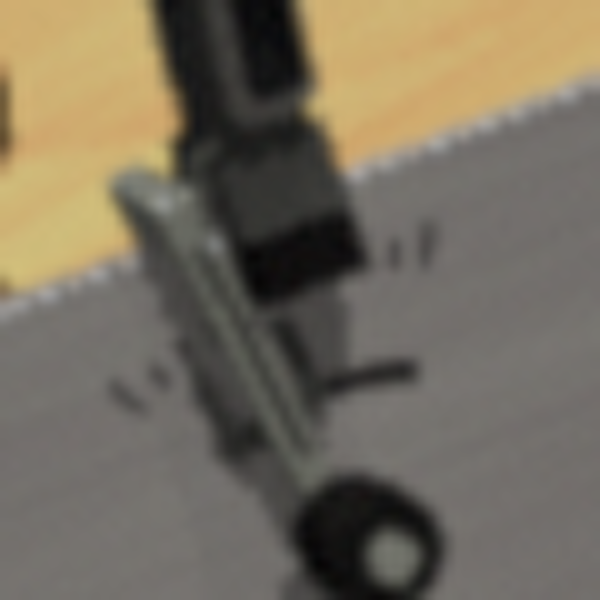

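```bash
python3 armq.py 311.2 219.3 15 321.1 240 15 316 230 15
```

```text
[  0.561 118.284]
[ 0.557 58.08 ]
[ 0.568 87.976]
```

```bash
python3 -m pendant '[-0.03,0,0,0,0,0,1,-0.035,0,0,0,0,0,1]' 45;python3 -c "
from h import *
p,R=bpose(-2.7,119.5);env.grab_frame('top');plan(p,R,1)
s=st();Rb=boardR(BP[3]);print(Rb.T@s['wrist_force'],Rb.T@s['torque'])
t=env.grab_frame('scene')[:,:,::-1];cv2.imwrite('pics/s20f.png',t)
cv2.imwrite('pics/s20.png',cv2.resize(t[195:255,290:350],None,fx=10,fy=10,interpolation=cv2.INTER_CUBIC))
t=env.grab_frame('wrist')[:,:,::-1];
cv2.imwrite('pics/w20c.png',cv2.resize(t[100:350,240:390],None,fx=4,fy=2.4,interpolation=cv2.INTER_CUBIC))"
```

```text
t: 19.58
position: [645.7, -91.0, 163.7]
ee_rot: [[0.235, 0.887, 0.397], [0.972, -0.215, -0.095], [0.001, 0.408, -0.913]]
wrist_force: [1.1, 1.0, -2.3]
finger_gap: 24.8
per row x1: shift [0.0764, -0.0031, -0.0072] turn [0.0044, -0.0131, 0.0113]
t 19.625 pos [645.7 -91.2 163.7] F [-0.1  0.2 -0.9] gap 24.8 q [-0.12 -0.1  -0.21  1.04 -0.05  1.68]
[-0.47710356  0.1376948  -0.74202878] [ 0.29083022  0.45502682 -0.02006833]
```

View pics/s20.png

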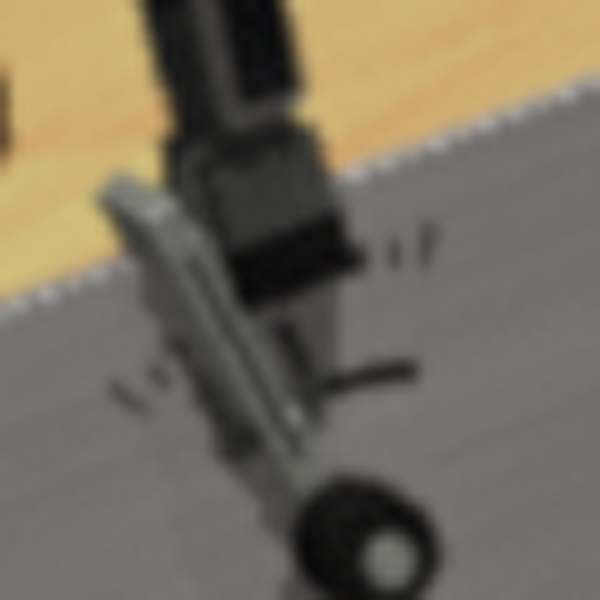

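View pics/w20c.png

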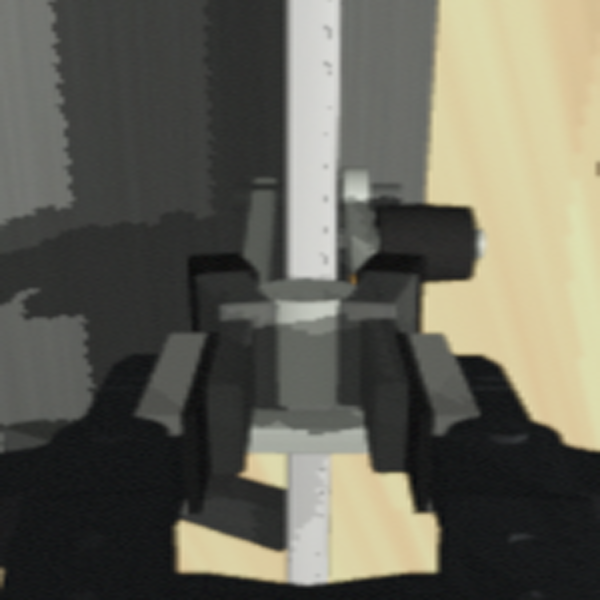

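```bash
python3 armq.py 310 220.5 15 319.9 240 15 314.5 229 15 309.2 218.5 15
```

```text
[  0.594 117.436]
[ 0.603 59.95 ]
[ 0.592 92.411]
[  0.59  122.873]
```

```bash
python3 -m pendant '[0,0,0,0,0,0,0.35,0,0,0,0,0,0,0.2,0,0,0,0,0,0,0.1,0,0,0,0,0,0,0,0,0,0,0,0,0,-0.1]' 45;python3 -c "
from h import *
s=st();Rb=boardR(BP[3]);print(Rb.T@s['wrist_force'],Rb.T@s['torque'])
t=env.grab_frame('scene')[:,:,::-1]
cv2.imwrite('pics/s21.png',cv2.resize(t[195:255,290:350],None,fx=10,fy=10,interpolation=cv2.INTER_CUBIC))
t=env.grab_frame('wrist')[:,:,::-1];
cv2.imwrite('pics/w21c.png',cv2.resize(t[100:350,240:390],None,fx=4,fy=2.4,interpolation=cv2.INTER_CUBIC))"
```

```text
t: 20.35
position: [646.1, -91.2, 164.2]
ee_rot: [[0.235, 0.887, 0.398], [0.972, -0.215, -0.096], [0.001, 0.409, -0.912]]
wrist_force: [-0.5, 0.2, -0.7]
finger_gap: 47.0
t 20.35 pos [646.1 -91.2 164.2] F [-0.5  0.2 -0.7] gap 47.0 q [-0.12 -0.1  -0.21  1.04 -0.05  1.68]
[-0.80069028  0.11322326 -0.39715556] [0.03685594 0.44310412 0.00207648]
```

View pics/s21.png

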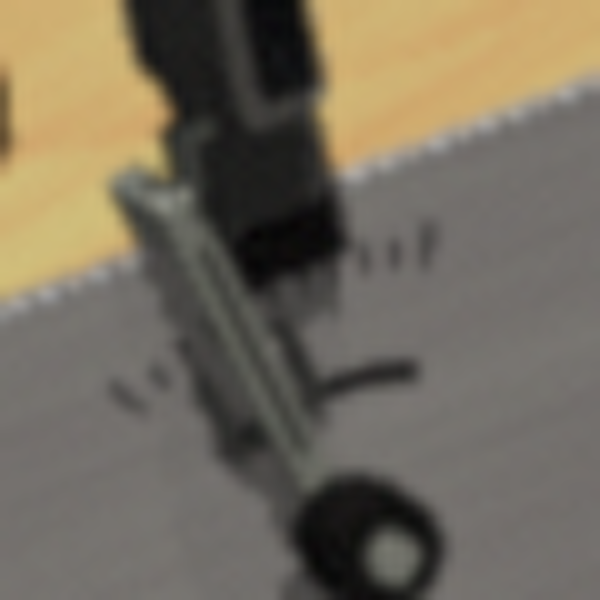

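View pics/w21c.png

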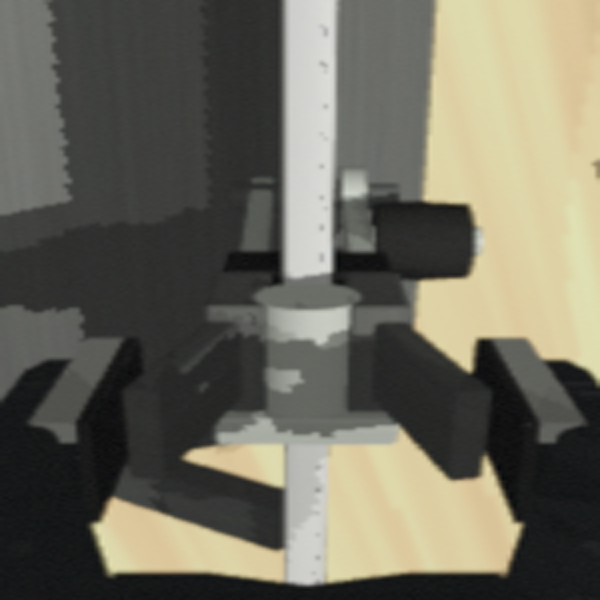

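```bash
python3 armq.py 310.7 219.7 15 320.6 240 15 315.3 229.4 15
```

```text
[  0.574 118.13 ]
[ 0.577 58.845]
[ 0.578 90.333]
```

```bash
python3 -m pendant '[0,0,0,0,0,0,-0.4,0,0,0,0,0,0,-0.6,0,0,-0.2,0,0,0,-0.6,0,0,-0.4,0,0,0,-0.6,0,0,-0.5,0,0,0,-0.6,0,0,-0.5,0,0,0,-0.6,0,0,0,0,0,0,-0.6]' 30; python3 -c "
from h import *
s=st();plan([690,-142,245],down(-.235),6)"
```

```text
t: 21.32
position: [619.0, -84.8, 228.9]
ee_rot: [[0.236, 0.886, 0.4], [0.972, -0.215, -0.096], [0.001, 0.412, -0.911]]
wrist_force: [0.3, -0.2, -0.1]
finger_gap: 68.1
t 21.325 pos [619.  -84.8 228.9] F [ 0.3 -0.2 -0.1] gap 68.1 q [-0.11 -0.16 -0.15  1.17 -0.05  1.68]
per row x6: shift [-0.1621, 0.352, 0.0192] turn [0.6757, -0.0001, -0.0047]
```

```bash
python3 -m pendant '[-0.16,0.35,-0.2,0.67,0,0,-0.6,-0.16,0.35,-0.05,0.67,0,0,-0.6,-0.16,0.35,0.02,0.67,0,0,-0.6,-0.16,0.35,0.02,0.67,0,0,-0.6,-0.16,0.35,0.02,0.67,0,0,-0.6,-0.16,0.35,0.02,0.67,0,0,-0.6,0,0,0,0,0,0,-0.6,0,0,0,0,0,0,-0.6]' 30; python3 -c "
from h import *
import pickle
s=st();W=env.get_calibration('wrist');pickle.dump(W,open('w22.pkl','wb'))
t=env.grab_frame('wrist')[:,:,::-1];cv2.imwrite('pics/w22.png',t);st()"
```

```text
t: 22.32
position: [686.5, -141.7, 250.0]
ee_rot: [[0.235, 0.972, -0.012], [0.972, -0.235, 0.004], [0.001, -0.013, -1.0]]
wrist_force: [-0.8, 0.8, 0.2]
finger_gap: 68.4
t 22.325 pos [ 686.5 -141.7  250. ] F [-0.8  0.8  0.2] gap 68.4 q [-0.2   0.52  0.76  1.82  0.    1.6 ]
t 22.375 pos [ 686.2 -141.6  249.8] F [ 0.3 -0.3 -0.8] gap 68.3 q [-0.2   0.52  0.76  1.82  0.    1.6 ]
```

View pics/w22.png

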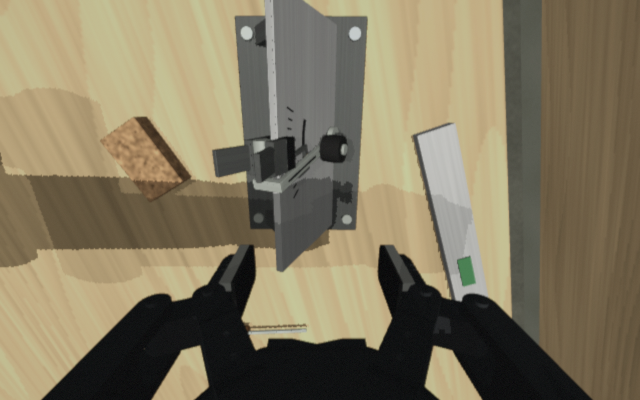

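```bash
python3 -c "
import cv2
t=cv2.imread('pics/w22.png');cv2.imwrite('pics/w22c.png',cv2.resize(t[115:215,240:350],None,fx=7,fy=6,interpolation=cv2.INTER_CUBIC))"
```

```text
(no output)
```

View pics/w22c.png

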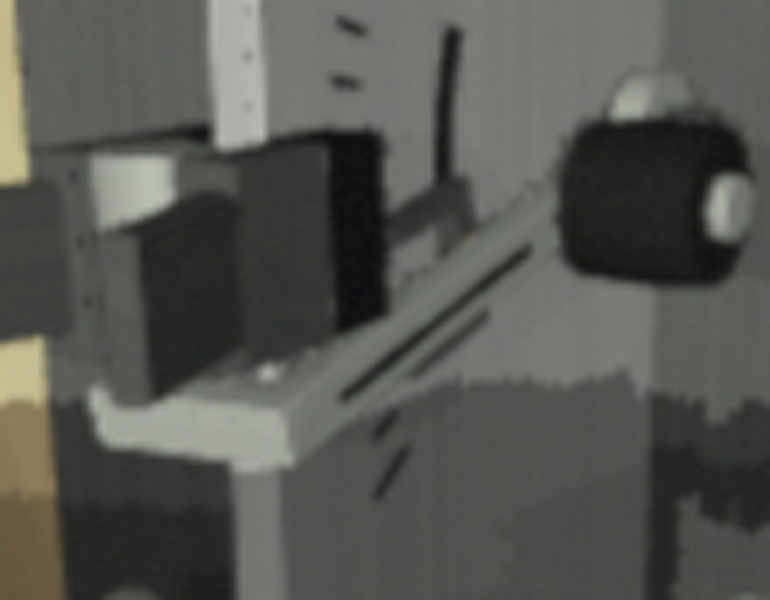

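```bash
cat > q22.py <<'E'
from h import *
import pickle,sys
W=pickle.load(open(sys.argv[1],'rb'));b=np.array(BP)
def loc(th,r,off,x): return np.array((x,r*np.sin(th)+off*np.cos(th),25+r*np.cos(th)-off*np.sin(th)))
def P(bb,l): return proj(W,bb[:3]+boardR(bb[3])@l)
# edge check
for u in ((275.,128.),(277.1,200)):
    print("edge", least_squares(lambda v:P(b,np.array([v[0],v[1],140]))-u,[0,0]).x)
A=[(289.3,181.2),(315.7,156.7)]
for dx in (0,-1,1):
  bb=b.copy();bb[0]+=dx
  print(dx,[least_squares(lambda v:P(bb,loc(.35-v[0],v[1],0,15))-u,[.5,80]).x.round(3) for u in A])
# predict prongs for index .587
for q in (.575,.587):
  print(q,"lower prong outer/inner r68..88",[P(b,loc(.35-q,r,o,x)).round(1).tolist() for o in (-14.9,-10) for r in (88,68) for x in (8,)])
  print(" upper",[P(b,loc(.35-q,r,o,8)).round(1).tolist() for o in (14.9,10) for r in (88,68)])
E
python3 q22.py w22.pkl
```

```text
edge [ 1.0060066  17.97125699]
edge [ -0.11277955 -50.05488538]
0 [array([  0.596, 119.96 ]), array([ 0.604, 60.728])]
-1 [array([  0.602, 118.175]), array([ 0.616, 58.536])]
1 [array([  0.59 , 121.749]), array([ 0.593, 62.929])]
0.575 lower prong outer/inner r68..88 [[300.0, 177.7], [308.3, 169.9], [299.4, 173.4], [307.8, 165.8]]
 upper [[296.4, 150.6], [305.3, 143.8], [297.0, 155.2], [305.8, 148.3]]
0.587 lower prong outer/inner r68..88 [[300.2, 178.5], [308.5, 170.5], [299.6, 174.3], [308.0, 166.4]]
 upper [[296.4, 151.7], [305.3, 144.6], [297.1, 156.3], [305.8, 149.1]]
```

```bash
python3 - <<'E'
from h import *
import pickle
W=pickle.load(open('w22.pkl','rb'));b=np.array(BP)
P=lambda l:proj(W,b[:3]+boardR(b[3])@np.array(l))
for n,u in (("bot+y",(294.3,136.7)),("bot-y",(295,167.3)),("padtop+y",(286.7,137.5)),("padtop-y",(288,170.2)),):
    print(n,least_squares(lambda v:P([14,v[0],v[1]])-u,[0,120]).x.round(1))
t=env.grab_frame('scene')[:,:,::-1]
cv2.imwrite('pics/s23.png',cv2.resize(t[170:290,255:385],None,fx=5,fy=5,interpolation=cv2.INTER_CUBIC))
E
```

```text
bot+y [  9.9 128.4]
bot-y [-18.7 128.3]
padtop+y [ 10.4 142. ]
padtop-y [-18.9 141.4]
```

View pics/s23.png

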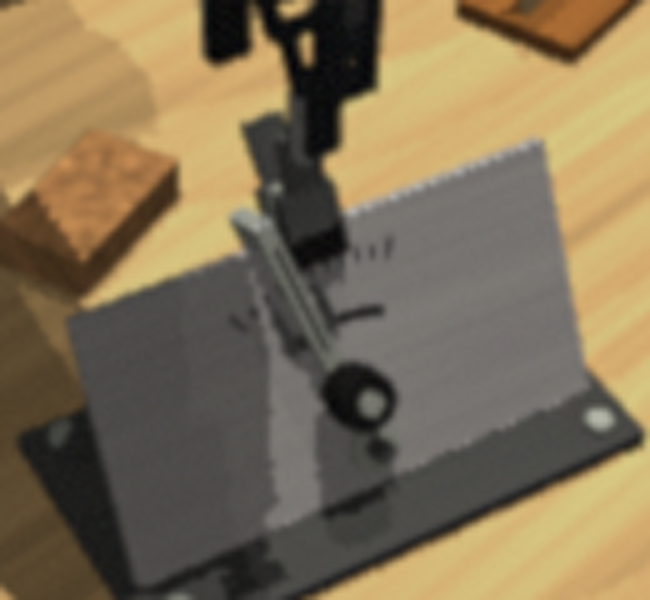

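```bash
python3 - <<'E'
from h import *
S=env.get_calibration("scene");b=np.array(BP)
P=lambda l:proj(S,b[:3]+boardR(b[3])@np.array(l))
t=env.grab_frame('scene')[:,:,::-1];cv2.imwrite('pics/s24f.png',t)
x0,y0,k=285,180,10
im=cv2.resize(t[y0:y0+55,x0:x0+75],None,fx=k,fy=k,interpolation=cv2.INTER_CUBIC)
cv2.imwrite('pics/s24.png',im)
for zc,c in ((128,(0,0,255)),(120,(0,255,0)),(116,(255,0,0))):
    q=[((P([14,y,zc])-[x0,y0]+.5)*k) for y in (-19,11)]
    cv2.line(im,*[tuple(int(v) for v in p) for p in q],c,1)
q=[((P([4,y,140])-[x0,y0]+.5)*k) for y in (-60,80)]
cv2.line(im,*[tuple(int(v) for v in p) for p in q],(0,255,255),1)
cv2.imwrite('pics/s24o.png',im)
E
```

```text
(no output)
```

View pics/s24.png

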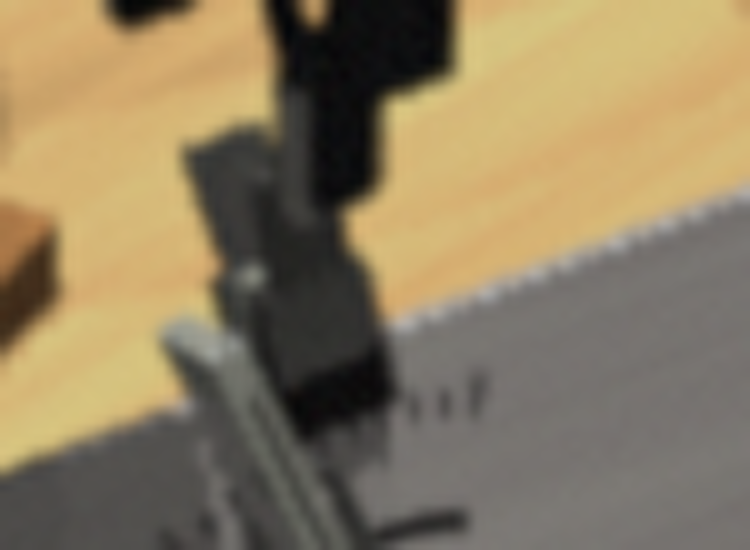

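View pics/s24o.png

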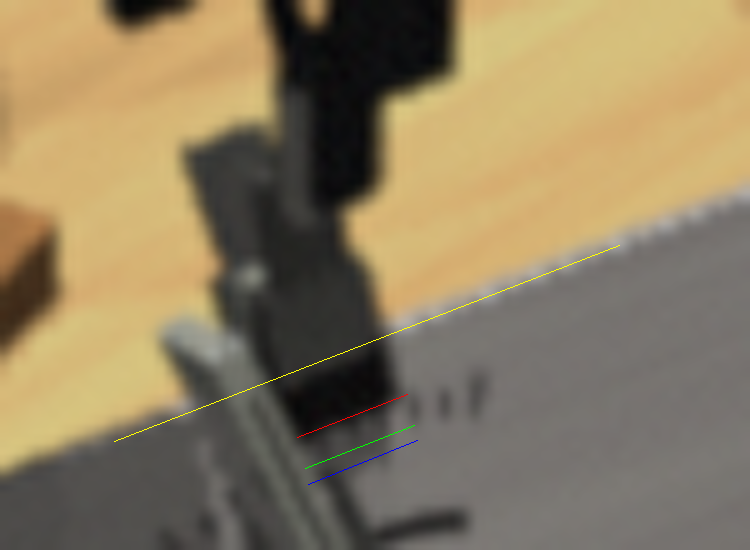

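The clamp holds the arm at the index, but the overlay puts the jaws only about 12 mm below the edge. The opening pads probably dragged it up as I released it. I'll regrip, seat it deeper, and hold it down while letting go.

```bash
python3 -c "
from h import *
Rb=boardR(BP[3]);R=np.column_stack([Rb[:,1],Rb[:,0],-Rb[:,2]])
tgt=np.array([646.0,-91.2,164.0]);print(Rb.T@(tgt-np.array(BP[:3])))
st();plan(tgt+Rb[:,2]*60,R,6)"
```

```text
[  0.5022623   -5.70679509 167.33878876]
t 22.475 pos [ 685.8 -141.4  251.2] F [0.3 0.6 0.9] gap 68.4 q [-0.2   0.52  0.76  1.82  0.    1.6 ]
per row x6: shift [0.1644, -0.333, 0.0815] turn [-0.6878, -0.0022, 0.0028]
```

```bash
python3 -m pendant '[0.16,-0.33,0.06,-0.68,0,0,-0.6,0.16,-0.33,0.06,-0.68,0,0,-0.6,0.16,-0.33,0.06,-0.68,0,0,-0.6,0.16,-0.33,0.06,-0.68,0,0,-0.6,0.16,-0.33,0.06,-0.68,0,0,-0.6,0.16,-0.33,0.06,-0.68,0,0,-0.6,0,0,0,0,0,0,-0.6]' 30; python3 -c "
from h import *
Rb=boardR(BP[3]);R=np.column_stack([Rb[:,1],Rb[:,0],-Rb[:,2]])
tgt=np.array([646.0,-91.2,164.0])
st();plan(tgt+Rb[:,2]*60,R,1);plan(tgt+Rb[:,2]*30,R,2)"
```

```text
t: 23.35
position: [614.5, -82.6, 228.3]
ee_rot: [[0.233, 0.878, 0.418], [0.973, -0.211, -0.097], [0.003, 0.429, -0.903]]
wrist_force: [0.6, 0.2, 0.2]
finger_gap: 68.5
t 23.35 pos [614.5 -82.6 228.3] F [0.6 0.2 0.2] gap 68.5 q [-0.11 -0.2  -0.18  1.14 -0.05  1.68]
per row x1: shift [-0.0249, 0.0815, 0.3025] turn [0.2284, -0.0435, 0.0231]
per row x2: shift [-0.0135, 0.035, 0.526] turn [0.1142, -0.0218, 0.0116]
```

```bash
python3 -m pendant '[-0.01,0.04,0.2,0.12,-0.02,0.01,-0.6,-0.01,0.03,0.25,0.1,-0.02,0.01,-0.6,0,0.01,0.3,0,0,0,-0.6,0,0,0,0,0,0,-0.6]' 30; python3 -c "
from h import *
Rb=boardR(BP[3]);R=np.column_stack([Rb[:,1],Rb[:,0],-Rb[:,2]])
tgt=np.array([646.0,-91.2,164.0])
st();plan(tgt,R,1)
t=env.grab_frame('wrist')[:,:,::-1];
cv2.imwrite('pics/w25c.png',cv2.resize(t[100:350,220:410],None,fx=3.6,fy=2.4,interpolation=cv2.INTER_CUBIC))"
```

```text
t: 23.85
position: [632.2, -88.1, 203.0]
ee_rot: [[0.237, 0.887, 0.397], [0.971, -0.217, -0.097], [0.0, 0.409, -0.913]]
wrist_force: [0.0, -0.6, 0.4]
finger_gap: 68.5
t 23.85 pos [632.2 -88.1 203. ] F [ 0.  -0.6  0.4] gap 68.5 q [-0.12 -0.13 -0.17  1.12 -0.05  1.68]
per row x1: shift [0.0054, -0.0756, 1.0332] turn [0.0086, -0.0015, -0.0043]
```

View pics/w25c.png

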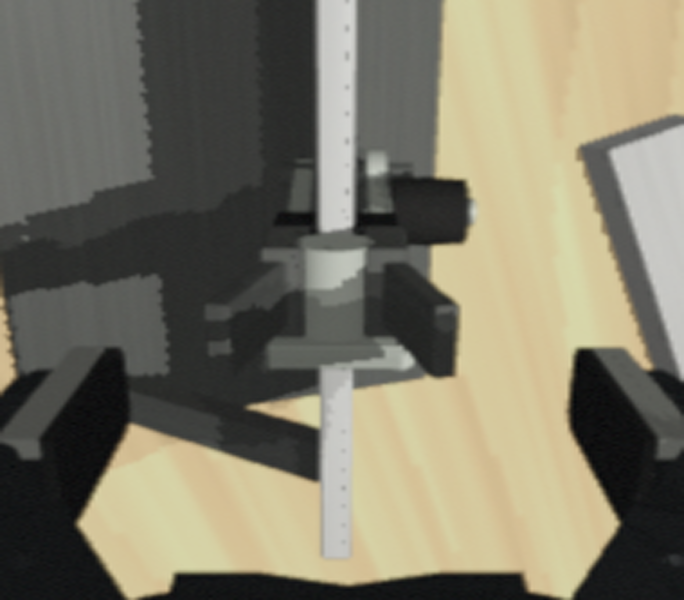

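```bash
python3 -m pendant '[0,-0.02,0.2,0,0,0,-0.6,0,-0.01,0.3,0,0,0,-0.6,0,-0.01,0.25,0,0,0,-0.6,0,0,0.12,0,0,0,-0.6,0,0,0.05,0,0,0,-0.6]' 30; python3 -c "
from h import *
Rb=boardR(BP[3]);R=np.column_stack([Rb[:,1],Rb[:,0],-Rb[:,2]])
tgt=np.array([646.0,-91.2,164.0])
st();plan(tgt,R,1)
t=env.grab_frame('wrist')[:,:,::-1];plan(tgt,R,1)
cv2.imwrite('pics/w26c.png',cv2.resize(t[100:350,220:410],None,fx=3.6,fy=2.4,interpolation=cv2.INTER_CUBIC))"
```

```text
t: 24.52
position: [646.4, -91.5, 166.7]
ee_rot: [[0.237, 0.887, 0.397], [0.972, -0.216, -0.097], [0.0, 0.409, -0.913]]
wrist_force: [-0.3, 0.4, 0.5]
finger_gap: 68.4
t 24.525 pos [646.4 -91.5 166.7] F [-0.3  0.4  0.5] gap 68.4 q [-0.12 -0.1  -0.21  1.05 -0.05  1.68]
per row x1: shift [0.0048, -0.0369, 0.0569] turn [0.011, -0.0025, -0.0042]
per row x1: shift [0.0057, -0.0345, 0.0535] turn [0.009, -0.0017, -0.0044]
```

View pics/w26c.png

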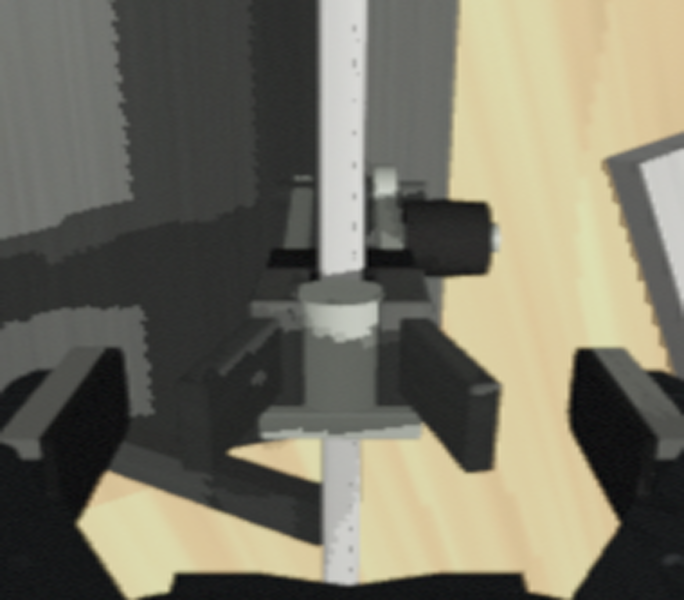

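```bash
python3 -m pendant '[0,-0.03,0.03,0,0,0,-0.2,0,-0.01,0,0,0,0,0.1,0,0,0,0,0,0,0.4,0,0,0,0,0,0,1,0,0,0,0,0,0,1,0,0,0,0,0,0,1]' 45; python3 -c "
from h import *
Rb=boardR(BP[3]);R=np.column_stack([Rb[:,1],Rb[:,0],-Rb[:,2]])
tgt=np.array([646.0,-91.2,164.0])
s=st();plan(tgt,R,1);print(Rb.T@s['wrist_force'])
t=env.grab_frame('wrist')[:,:,::-1];plan(tgt,R,1)
cv2.imwrite('pics/w27c.png',cv2.resize(t[100:350,240:390],None,fx=4,fy=2.4,interpolation=cv2.INTER_CUBIC))
t=env.grab_frame('scene')[:,:,::-1]
cv2.imwrite('pics/s27.png',cv2.resize(t[195:255,290:350],None,fx=10,fy=10,interpolation=cv2.INTER_CUBIC))"
```

```text
t: 25.32
position: [645.5, -90.6, 165.5]
ee_rot: [[0.236, 0.886, 0.398], [0.972, -0.216, -0.095], [0.001, 0.409, -0.912]]
wrist_force: [0.1, 1.4, -0.0]
finger_gap: 24.8
t 25.325 pos [645.5 -90.6 165.5] F [ 0.1  1.4 -0. ] gap 24.8 q [-0.12 -0.1  -0.21  1.04 -0.05  1.68]
per row x1: shift [-0.0105, -0.001, 0.0414] turn [0.018, -0.0153, -0.0005]
[-0.26060987  1.40138976  0.06577769]
per row x1: shift [-0.0103, -0.0014, 0.0421] turn [0.0182, -0.0151, -0.0008]
```

View pics/w27c.png

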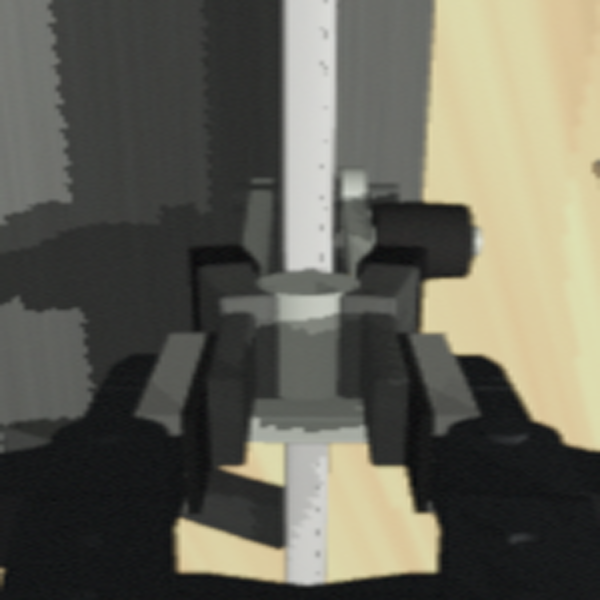

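View pics/s27.png

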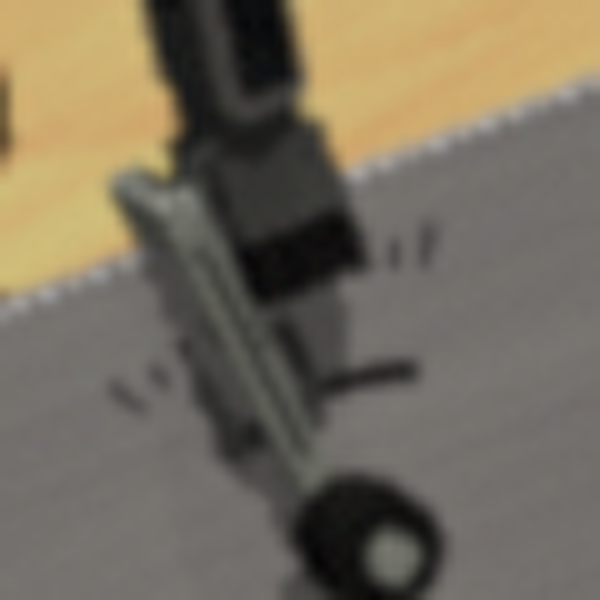

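```bash
python3 - <<'E'
from h import *
S=env.get_calibration("scene");b=np.array(BP)
P=lambda l:proj(S,b[:3]+boardR(b[3])@np.array(l))
def z(u,x): return least_squares(lambda v:P([x,v[0],v[1]])-u,[0,120]).x.round(1)
for n,u in (("s27",(316.5,225.)),("s27r",(326.6,221.5)),("s20",(314.8,225.3)),("s20r",(325.6,221.5)),("s16l",(342.4,216.3)),("s16r",(353.1,212.))): print(n,z(np.array(u)-.5,22),z(np.array(u)-.5,24))
E
```

```text
s27 [-18.8 126.9] [-19.7 127.7]
s27r [  8.4 125.7] [  7.5 126.5]
s20 [-23.2 127.8] [-24.  128.6]
s20r [  5.9 126.6] [  5.  127.5]
s16l [ 52.1 123. ] [ 51.1 123.9]
s16r [ 83.  123.1] [ 81.9 123.9]
```

```bash
python3 -m pendant '[0,0,0.04,0,0,0,1,0,0,0.05,0,0,0,1,0,0,0.05,0,0,0,1,0,0,0.04,0,0,0,1]' 45; python3 -c "
from h import *
Rb=boardR(BP[3])
s=st();print(Rb.T@s['wrist_force'],Rb.T@s['torque'],Rb.T@(s['position']-np.array(BP[:3])))
t=env.grab_frame('scene')[:,:,::-1]
cv2.imwrite('pics/s28.png',cv2.resize(t[195:255,290:350],None,fx=10,fy=10,interpolation=cv2.INTER_CUBIC))
s=st();print(Rb.T@s['wrist_force'],Rb.T@s['torque'],Rb.T@(s['position']-np.array(BP[:3])))"
```

```text
t: 25.92
position: [647.2, -90.9, 162.7]
ee_rot: [[0.236, 0.886, 0.399], [0.972, -0.216, -0.095], [0.002, 0.41, -0.912]]
wrist_force: [-13.8, 3.6, 13.3]
finger_gap: 24.3
t 25.925 pos [647.2 -90.9 162.7] F [-13.8   3.6  13.3] gap 24.3 q [-0.12 -0.1  -0.21  1.04 -0.05  1.68]
[-7.60319819  0.19371236 18.011904  ] [-0.06312334  2.49653919 -0.00461635] [  0.95683495  -5.17440206 165.7607773 ]
t 25.975 pos [647.2 -90.9 162.8] F [-15.2   4.4  13.1] gap 24.6 q [-0.12 -0.1  -0.21  1.04 -0.05  1.68]
[-9.05377252  0.68564015 18.42400289] [-0.09076594  2.4711426  -0.0418857 ] [  0.98005185  -5.16944168 165.78771622]
```

View pics/s28.png

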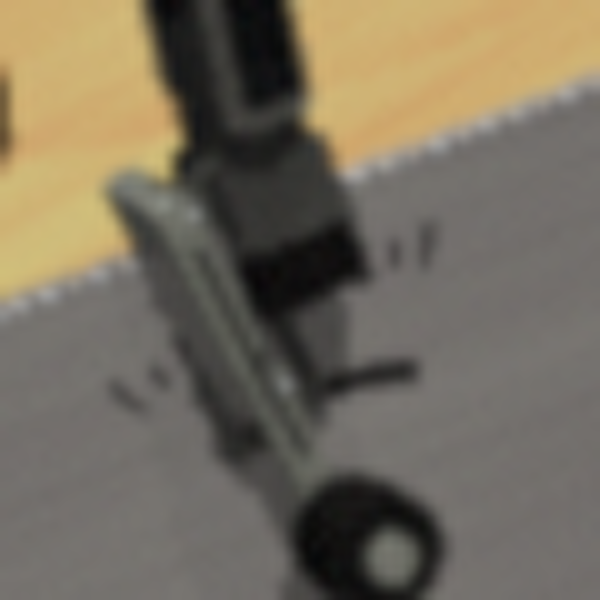

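```bash
python3 -m pendant '[0,0,0.02,0,0,0,0.35,0,0,0.03,0,0,0,0.25,0,0,0.03,0,0,0,0.18,0,0,0.03,0,0,0,0.1,0,0,0.02,0,0,0,0.03,0,0,0,0,0,0,-0.1]' 45; python3 -c "
from h import *
Rb=boardR(BP[3])
s=st();print(Rb.T@s['wrist_force'],Rb.T@s['torque'],Rb.T@(s['position']-np.array(BP[:3])))
t=env.grab_frame('scene')[:,:,::-1]
cv2.imwrite('pics/s29.png',cv2.resize(t[180:240,290:350],None,fx=10,fy=10,interpolation=cv2.INTER_CUBIC))
"
```

```text
t: 26.72
position: [649.5, -91.3, 157.9]
ee_rot: [[0.236, 0.886, 0.4], [0.972, -0.216, -0.095], [0.002, 0.411, -0.912]]
wrist_force: [-0.4, -0.2, 0.2]
finger_gap: 46.6
t 26.725 pos [649.5 -91.3 157.9] F [-0.4 -0.2  0.2] gap 46.6 q [-0.12 -0.09 -0.22  1.03 -0.05  1.68]
[-0.17821661 -0.24391832  0.34635236] [-0.03807674  0.42552308  0.00253897] [  1.11407265  -5.01255995 160.37233351]
```

View pics/s29.png

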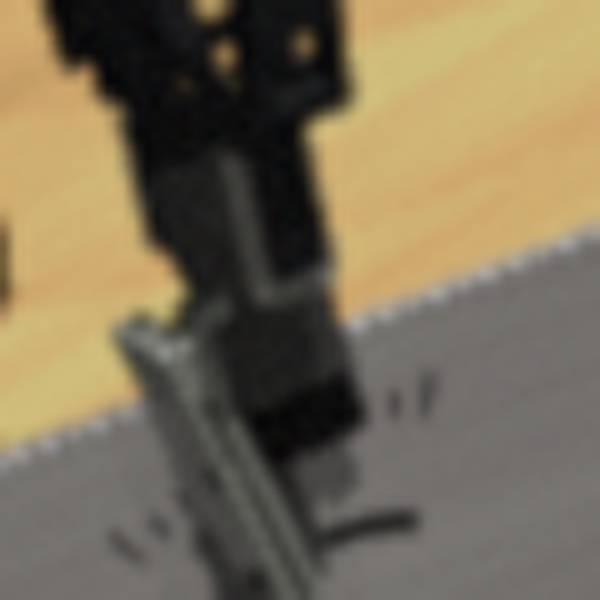

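```bash
python3 - <<'E'
from h import *
S=env.get_calibration("scene");b=np.array(BP)
P=lambda l:proj(S,b[:3]+boardR(b[3])@np.array(l))
for u in ((316.2,226.),(326.2,222.5)): print(least_squares(lambda v:P([14,v[0],v[1]])-(np.array(u)-.5),[0,120]).x.round(1))
E
python3 -m pendant '[0,0,0,0,0,0,-0.5,0,0,0,0,0,0,-0.6,0,0,-0.2,0,0,0,-0.6,0,0,-0.4,0,0,0,-0.6,0,0,-0.5,0,0,0,-0.6,0,0,-0.6,0,0,0,-0.6,0,0,0,0,0,0,-0.6]' 30; python3 -c "
from h import *
s=st();plan([690,-142,245],down(-.235),6)"
```

```text
[-16.7 121.5]
[ 10.5 120.3]
t: 27.65
position: [621.0, -84.9, 226.2]
ee_rot: [[0.236, 0.884, 0.403], [0.972, -0.216, -0.096], [0.002, 0.414, -0.91]]
wrist_force: [0.5, -0.9, -0.8]
finger_gap: 68.4
t 27.65 pos [621.  -84.9 226.2] F [ 0.5 -0.9 -0.8] gap 68.4 q [-0.11 -0.16 -0.15  1.16 -0.05  1.69]
per row x6: shift [-0.1634, 0.3469, 0.0068] turn [0.6796, -0.0016, -0.0063]
```

```bash
python3 -m pendant '[-0.16,0.35,-0.2,0.67,0,0,-0.6,-0.16,0.35,-0.05,0.67,0,0,-0.6,-0.16,0.35,0.02,0.67,0,0,-0.6,-0.16,0.35,0.02,0.67,0,0,-0.6,-0.16,0.35,0.02,0.67,0,0,-0.6,-0.16,0.35,0.02,0.67,0,0,-0.6,0,0,0,0,0,0,-0.6,0,0,0,0,0,0,-0.6]' 30; python3 -c "
from h import *
import pickle
s=st();W=env.get_calibration('wrist');pickle.dump(W,open('w30.pkl','wb'))
t=env.grab_frame('wrist')[:,:,::-1];cv2.imwrite('pics/w30.png',t)
cv2.imwrite('pics/w30c.png',cv2.resize(t[115:215,240:350],None,fx=7,fy=6,interpolation=cv2.INTER_CUBIC))
S=env.get_calibration('scene');b=np.array(BP)
P=lambda l:proj(S,b[:3]+boardR(b[3])@np.array(l))
t=env.grab_frame('scene')[:,:,::-1];cv2.imwrite('pics/s30f.png',t)
x0,y0,k=285,180,10
im=cv2.resize(t[y0:y0+60,x0:x0+75],None,fx=k,fy=k,interpolation=cv2.INTER_CUBIC)
for zc,c in ((128,(0,0,255)),(120,(0,255,0))):
    q=[((P([14,y,zc])-[x0,y0]+.5)*k) for y in (-19,11)]
    cv2.line(im,*[tuple(int(v) for v in p) for p in q],c,1)
cv2.imwrite('pics/s30.png',im)"
```

```text
t: 28.65
position: [688.6, -142.0, 246.2]
ee_rot: [[0.236, 0.972, -0.01], [0.972, -0.236, 0.005], [0.002, -0.011, -1.0]]
wrist_force: [0.4, 0.1, -0.5]
finger_gap: 68.7
t 28.65 pos [ 688.6 -142.   246.2] F [ 0.4  0.1 -0.5] gap 68.7 q [-0.2   0.52  0.75  1.81  0.    1.6 ]
```

View pics/w30c.png

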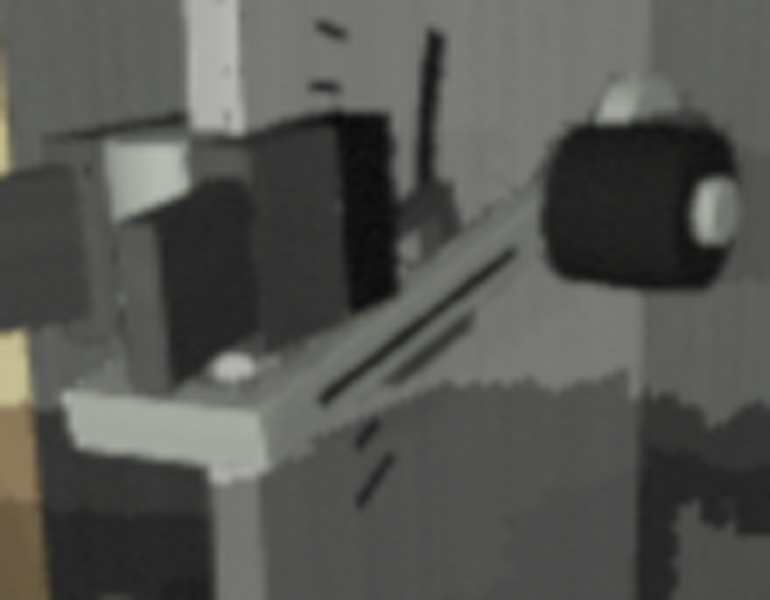

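View pics/s30.png

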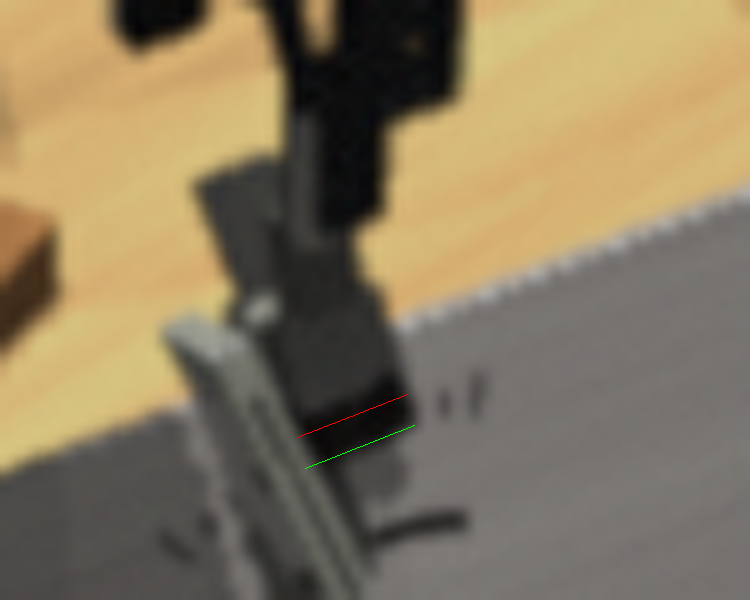

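```bash
sed -i 's/^A=.*/A=[(286.,182.),(313.6,157.)]/; s/((275.,128.),(277.1,200))/((270.6,128.),(274.1,200))/' q22.py; python3 q22.py w30.pkl; python3 armq.py 311.3 220.5 15 320.2 239 15
```

```text
edge [-0.15204471 18.580434  ]
edge [ -0.10939955 -48.37420115]
0 [array([  0.588, 120.399]), array([ 0.595, 60.218])]
-1 [array([  0.594, 118.643]), array([ 0.607, 58.047])]
1 [array([  0.583, 122.159]), array([ 0.585, 62.397])]
0.575 lower prong outer/inner r68..88 [[297.5, 178.9], [306.0, 171.0], [296.9, 174.6], [305.5, 166.8]]
 upper [[293.7, 151.6], [302.8, 144.7], [294.4, 156.3], [303.4, 149.2]]
0.587 lower prong outer/inner r68..88 [[297.7, 179.8], [306.2, 171.6], [297.1, 175.5], [305.6, 167.5]]
 upper [[293.8, 152.6], [302.8, 145.5], [294.4, 157.3], [303.4, 150.0]]
[  0.57  115.543]
[ 0.573 61.694]
```

```bash
python3 -m pendant '[0,0,-0.4,0,0,0,-0.6,0,0,-0.4,0,0,0,-0.6,0,0,0,0,0,0,-0.6]' 30; python3 -c "
from h import *
st();t=env.grab_frame('scene')[:,:,::-1];cv2.imwrite('pics/s31.png',t)
print(env.finish_job())"
```

```text
t: 29.12
position: [685.7, -140.5, 284.4]
ee_rot: [[0.235, 0.972, -0.004], [0.972, -0.235, 0.003], [0.002, -0.004, -1.0]]
wrist_force: [0.1, 0.2, 0.2]
finger_gap: 68.4
t 29.125 pos [ 685.7 -140.5  284.4] F [0.1 0.2 0.2] gap 68.4 q [-0.2   0.55  0.87  1.89  0.    1.6 ]
the job is handed in; nothing more can be done
None
```

View pics/s31.png

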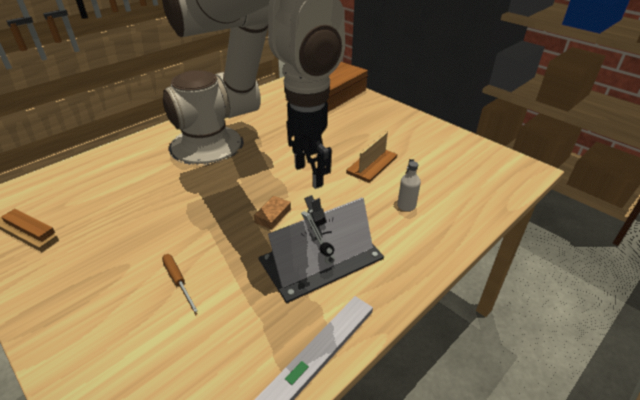

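The larger clamp now grips the board's top edge on the arm's +y side and alone holds the tensioner arm at the index. I handed the job in at 29.2 s with the gripper well clear.

**Seating:** The first release left the jaws only about 12 mm below the edge. I took hold again without letting the arm go, pushed the clamp down and released it while pressing. The scene view then put the jaws about 19 mm below the edge. They looked square to the board, with the two ends of the jaw about 1 mm apart in height.

**Reading:** Both cameras agree to within about 0.02 rad, roughly 1 mm at the mark:

| View | Arm (rad) | Index (rad) |
|---|---|---|
| Wrist camera, from the front | about 0.59 | 0.575–0.587 |
| Scene camera | about 0.57 | 0.58 |

**Not explained:** Each time I lowered the fully open clamp it met contact with the jaws only about 17 mm deep, although its throat should allow 24 mm. The highest force I read was about 25 N. I never found out what it touched.

In the last picture the rack, glue bottle, sanding block and screwdriver are where they started. The wrist view shows the index unmoved.

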